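# Fit the retaining ring on a shelf-carriage wheel

## Task

Lock the spring washer on this carriage-wheel axle with its retaining ring. Take the circlip pliers from their pocket in the tool block, put both tips into the eyes of the ring that lies on the end of the axle, spread it only just enough to pass over the axle, and push it down against the spring washer, gently and no further than it takes to bring it level with the groove, then let it close fully into the groove. Finish by standing the pliers back in their pocket; do not overstretch the ring, do not force the washer, and leave the other things on the bench where they are.

Things in the scene. Friction and masses are not known exactly. Their poses are not given: they have to be found in the camera images.
- axle: The work: an upright steel axle, 43 mm in diameter, with its flanged wheel (104 mm across, 52 mm high) on a square foot plate fixed to the bench; origin on the axle's axis at bench level, z up. Groove (39 mm in diameter) from 65 to 71 mm up; above it the 43 mm land ends in a square shoulder at 79 mm, topped by a 37 mm pilot reaching 91 mm.
- axle_groove (a point): Middle of the groove, on the axle's axis, 68 mm above the bench; z up. The groove is 6 mm wide and 2 mm deep, so the 4 mm ring can enter when its underside is 0 to 2 mm above the groove's lower edge.
- washer (a joint): How far the 68 mm spring washer round the axle, under the ring's place, is pushed down, in m: 0 free (top face 70 mm above the bench, covering most of the groove), 0.0055 with its wave spring flat (top face 64.5 mm, just below the groove). It pushes back with 2 N when first moved, 8.5 N at 0.003, 12 N at 0.0045, and is solid when flat. Under the seated ring it reads about 0.003.
- ring_center (a point): Centre of the dark steel retaining ring, half-way up its 4 mm thickness (81 mm above the bench at first); x points from the centre to the gap between the lugs, z up; the frame belongs to the ring's back, opposite the gap. It lies loose round the pilot on the shoulder. Free: 38.6 mm inside, 51 mm outside, lugs to 32 mm from the centre.
- eye_l (a point): Centre of the eye (6 mm through hole) in the 12 mm lug on the ring's +y side, half-way up. Free, the eyes are 19.5 mm apart and 24 mm ahead of the ring's centre. Springy: about 11 N per eye holds them 37 mm apart. From 35 to 36 mm the ring clears the axle, if centred on it; over 43 mm it is overstretched. Through play and the splay of the pins the eyes stand about 5 mm closer together than the ends of the spread tips.
- eye_r (a point): The same for the eye on the ring's -y side. Spread to 37 mm and centred on the axle, the ring has its eyes only about 21 mm from the axle's axis, against 24 mm when closed: the tips must follow towards the axis by some 3 mm while spreading and back out while closing, or the ring's back catches on the shoulder.
- tip_l (a point): Lower end of the pliers' left tip (+y side): a round-ended pin 3.6 mm thick and 3.6 mm long below a flat shoulder (11 mm along x, 9 mm along y) that sits on the lug when the pin is fully in the eye. At rest the tips are 19.5 mm apart; each tip swings 0.15 rad about the pivot, rising 1 mm, as they open to 40 mm.
- tip_r (a point): Lower end of the pliers' right tip (-y side), the same.
- pliers_grip (a point): Middle between the pliers' handles, 132 mm above the tips (on the left half): z from tips to handles, y from right handle to left. The pliers stand tips down in the tool block. The rubber handles are 63 mm over the outside here, 15 mm wide along x, straight from 126 to 155 mm, and end 164 mm above the tips. A finger guard sticks out 7.5 mm from each, top face 112 mm above the tips.
- pliers_half (a joint): Angle between the pliers' halves, rad: 0 at rest, about 0.31 with the tips 40 mm apart. The pivot is 66 mm above the tips; squeezing the handles by 1 mm spreads the tips by about 1 mm. A spring (5 to 7 N at the handles) opens the handles and so closes the tips. Fingertips resting on the finger guards push the pliers down without slipping.
- pocket (a point): Centre of the floor of the pliers' pocket in the wooden tool block (62 mm high, fixed), 8 mm above the bench; z up, y along the line on which the tips stand. The pocket is 15.5 mm (x) by 34 mm (y), 54 mm deep, flared over its top 10 mm to 25 by 44 mm. Two screwdriver handles stand in the block 70 mm from here along +x, up to 140 mm above the bench.
- jar_tall: Bystander: tall glass jar with a black lid, 64 mm across, 115 mm high; origin under its centre.
- jar_small: Bystander: small glass jar with a black lid, 48 mm across, 62 mm high, between the axle and the tool block; origin under its centre.
- jar_wide: Bystander: wide glass jar with a black lid, 84 mm across, 75 mm high; origin under its centre.
- spare_wheel: Bystander: spare flanged steel wheel lying flat, 104 mm across, 37 mm high; origin under its centre.
- bearing: Bystander: steel bearing ring lying flat, 62 mm across, 16 mm high, between the axle and the tool block; origin under its centre.
- screwdriver: Bystander: screwdriver lying on the bench; origin under its middle.
- grease_tin: Bystander: flat tin, 74 mm across, 36 mm high; origin under its centre.

How it is judged:
By the outcome, as a careful person would: the job done as asked, in the order asked, and still so for the second after the job is handed in, with the robot touching nothing.
It also fails if it takes over 67 s, if anything falls off the work surface, if the arm or the gripper's body presses on something with over 40 N, if the wrist force passes 120 N, or if a joint passes its speed limit or range.

## Robot

A 7-joint arm with a two-finger parallel gripper is mounted at the origin on the work surface. World frame = base frame: x ahead of the robot, y to its left, z up, the work surface at z = 0. Lengths are in m, angles in rad, forces in N, time in s.
With the tool pointing down it reaches from about 0.35 to 0.775 m from the base axis. Payload 3.1 kg.
Tool frame: the origin (TCP) lies between the finger pads; the fingertips stand 25 mm ahead of it and the grasp point (between the pads) lies 6 mm ahead of it; x points along the fingers, y is the direction in which the jaws open and shut, and the axes are right-handed (so a half turn about x gives the same grasp; the last joint's range is limited). The gripper opens to 85 mm and grips with 20 to 120 N. Pads are 22 mm wide; open, the fingers measure 114 mm over their backs; the gripper's body (76 mm by 85 mm) begins 54 mm behind the grasp point. The pads swing forward as they close: fully open they stand 13 mm farther back than shut.
Start: joints at [1.085, 0.311, 0.014, 1.512, -0.004, 1.319, -0.027], TCP at [0.236, -0.497, 0.256] pointing down, gripper open.
Joint ranges: [-2.7, 2.7], [-0.3, 1.91], [-1.27, 1.3], [0.12, 2.57], [-1.44, 4.58], [0.2, 2.03], [-3.05, 3.05]. Speed limits (rad/s): [2.79, 2.79, 3.14, 3.14, 3.14, 3.14, 3.14].

## Interface

Orientations are given as a unit quaternion [x, y, z, w].
In Python, from workcell import arm gives the robot as it stands.
- The arm moves only by the shell command python3 -m crank 'ROWS' [FORCE]. ROWS is JSON, a list of rows, each a list of 3 entries, a list of its own where there are three numbers: the shift along the tool's x, y, z in cm, then the turn, a rotation vector about the tool's x, y, z in degrees, then the finger opening in cm, from 0 to 8.54. A call has 1 to 10 rows; each row is the pose to reach, as a shift and turn from the pose measured when the call began, along the tool's axes at that moment; what a row does not reach only later rows make up. A row lasts 1/10 s, in which the tool goes at most 50 mm and 8.59 degrees, less where a joint would pass 70% of its speed; a pose out of reach is approached as far as the arm can. A call with a gripper value outside its range is refused whole. The fingers move at their own pace and stop on an object; FORCE is the grip in N (left out, the last holds). Time passes only in rows, so rows that repeat a pose let the fingers close. It gives the time, the measured TCP pose, the force and the opening at its end, in the units of the state.
- arm.get_state(): the state, without advancing time (a new reading comes with each control period).
- arm.snapshot(name): name is "scene" or "top" or "wrist"; returns a dict with "color" (384x512x3 uint8, red, green, blue), "fx", "fy", "cx", "cy" (pixels), "T" (4x4, takes a point from camera to world coordinates). Camera axes: x right, y up, looking along -z (the intrinsics and any distortion apply to the point x, -y, -z); pixel columns grow to the right and rows downward; lengths in m; the calibration is good to about 2 mm. A picture is of the moment at which its call begins. There is no depth.
- arm.hand_in(): hands the job in, once; it reports no verdict.
Trained networks look in the newest picture that a camera, given by its name, has taken for a name from the list of things; names that differ only in an ending like _2 or _b are one class to them, and where a whole thing is asked for, a point or a joint stands for the part that bears it (a point fixed in the world has none). Each returns a list of dicts, best first, with "p" (0 to 1); they miss things now and then, are a little off and sometimes report something else, mostly with a low value. They report only what shows in the picture. A call takes as long as a camera call.
- arm.masks_of(camera, label): "mask" (384x512 bool, what is visible of it) and "pixel" ([column, row] in pixels, amid what is visible of it).
- arm.pinpoint(camera, label): "pixel" ([column, row] in pixels: a listed point, or the origin of a listed thing).
The state is a dict: "clock": time; "joints": joint angles; "joint_velocities": joint speeds; "joint_efforts": joint torques, N m; "position": TCP position; "ee_rot": TCP orientation; "force": force on the tool from outside, world axes, zero at the start; "ft_torque": the same for the moment, N m; "width": finger opening in m.
Only numpy, scipy, OpenCV 4.12 (cv2) and the standard library are available. Lean on these libraries where they do the work, as an engineer would, in place of code of your own. Each camera call takes 0.05 s, during which the arm holds its last target. There are 200 camera calls.

## Working session

There is one attempt and no reset: what is moved stays moved. The work goes in short steps, Python scripts to look and compute and a shell command to move; the robot and the scene stay as the last step left them, time stands still between calls to the robot, and variables do not carry over. Pictures are saved under pics/ and viewed, about 8 in all and at most 12, crops included, and the job is handed in when it is done.

```bash
ls; mkdir -p pics; cat > h.py <<'E'
import numpy as np, cv2
from scipy.spatial.transform import Rotation as R
from workcell import arm
def snap(c,fn=None):
    s=arm.snapshot(c)
    if fn: cv2.imwrite('pics/'+fn,s['color'][:,:,::-1])
    return s
def ray(s,px):
    d=np.array([(px[0]-s['cx'])/s['fx'],-(px[1]-s['cy'])/s['fy'],-1.])
    T=np.array(s['T']); return T[:3,3],T[:3,:3]@d/np.linalg.norm(d)
def atz(s,px,z):
    o,d=ray(s,px); return o+d*(z-o[2])/d[2]
def tri(rs):
    A=0;b=0
    for o,d in rs:
        P=np.eye(3)-np.outer(d,d);A=A+P;b=b+P@o
    x=np.linalg.solve(A,b)
    return x,[1e3*np.linalg.norm((np.eye(3)-np.outer(d,d))@(x-o)) for o,d in rs]
def proj(s,X):
    T=np.array(s['T']);c=T[:3,:3].T@(np.array(X)-T[:3,3])
    return np.array([s['cx']+s['fx']*c[0]/-c[2], s['cy']-s['fy']*c[1]/-c[2]])
def tool():
    st=arm.get_state(); return np.array(st['position']),R.from_quat(st['ee_rot']),st
E
python3 - <<'E'
from h import *
print({k:np.round(v,3) for k,v in arm.get_state().items()})
S={c:snap(c,c+'0.png') for c in('scene','top')}
for c in S:
    print(c,{k:S[c][k] for k in S[c] if k not in('color','T')},np.round(S[c]['T'],3).tolist())
L='axle axle_groove ring_center eye_l eye_r tip_l tip_r pliers_grip pocket jar_tall jar_small jar_wide spare_wheel bearing screwdriver grease_tin'.split()
for l in L:
    rs=[];o=[]
    for c in S:
        r=arm.pinpoint(c,l)
        o.append([(np.round(q['pixel'],1).tolist(),round(q['p'],2)) for q in r[:2]])
        if r: rs.append(ray(S[c],r[0]['pixel']))
    print(l,o,*( [np.round(v,4) for v in tri(rs)] if len(rs)==2 else []))
im=np.hstack([cv2.imread('pics/scene0.png'),cv2.imread('pics/top0.png')])
cv2.imwrite('pics/both0.png',cv2.resize(im,(800,300)))
E
```

```text
pics
{'clock': np.float64(0.0), 'joints': array([ 1.085,  0.312,  0.014,  1.513, -0.004,  1.319, -0.027]), 'joint_velocities': array([ 0., -0., -0.,  0., -0., -0., -0.]), 'joint_efforts': array([-0.0000e+00, -3.7991e+01,  1.4600e-01, -2.3059e+01,  1.2000e-02,
        1.4000e-02, -0.0000e+00]), 'position': array([ 0.236, -0.496,  0.255]), 'ee_rot': array([-0.69 , -0.156,  0.69 , -0.155]), 'force': array([0.536, 0.188, 0.542]), 'ft_torque': array([-0.02 , -0.043, -0.012]), 'width': np.float64(0.085)}
scene {'fx': 411.64193874878737, 'fy': 411.64193874878737, 'cx': 253.64371497034452, 'cy': 188.01464446045924} [[-0.402, -0.593, 0.698, 1.374], [0.916, -0.269, 0.298, 0.298], [0.011, 0.759, 0.651, 0.841], [0.0, 0.0, 0.0, 1.0]]
top {'fx': 461.7303610643087, 'fy': 461.7303610643087, 'cx': 259.3085581057439, 'cy': 190.11242540763374} [[0.026, 0.992, -0.12, 0.442], [-1.0, 0.025, -0.014, -0.029], [-0.011, 0.12, 0.993, 1.25], [0.0, 0.0, 0.0, 1.0]]
axle [[([325.4, 234.1], 0.74)], [([185.6, 196.9], 0.82), ([181.6, 192.8], 0.38)]] [0.5703 0.181  0.0024] [7.2805 7.2805]
axle_groove [[([330.1, 215.3]
[... 1066 characters left out ...]
, 243.9], 0.46)], [([256.1, 188.5], 0.85), ([182.6, 194.9], 0.3)]] [ 0.598 -0.008  0.002] [5.1564 5.1564]
jar_wide [[([425.6, 246.2], 0.8), ([286.7, 186.7], 0.36)], [([92.4, 220.3], 0.64)]] [ 0.4987  0.4373 -0.0022] [2.5087 2.5087]
spare_wheel [[([200.2, 246.6], 0.96)], [([304.6, 137.7], 0.68), ([183.3, 192.2], 0.48)]] [ 0.7434 -0.1315 -0.0153] [3.3037 3.3037]
bearing [[([284.6, 187.7], 0.82), ([265.0, 217.4], 0.47)], [([252.2, 252.1], 0.63)]] [ 0.4247  0.0009 -0.0057] [1.956 1.956]
screwdriver [[([151.3, 183.3], 0.85)], [([402.7, 200.3], 0.79)]] [ 0.5746 -0.4035 -0.0127] [1.8419 1.8419]
grease_tin [[([241.0, 253.9], 0.83)], [([259.8, 137.2], 0.77)]] [ 0.7375 -0.0086  0.007 ] [1.1294 1.1294]
```

View pics/both0.png

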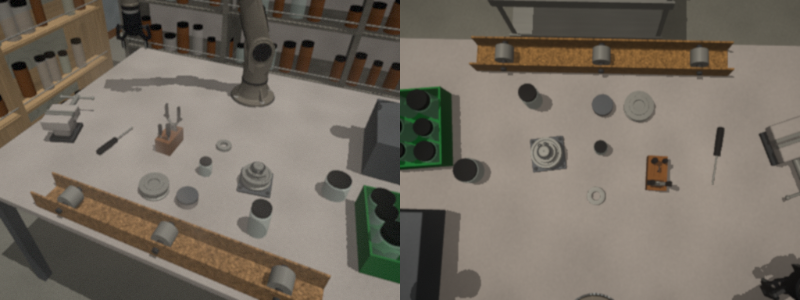

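The scene and top views agree with the detections: axle on the left (top view about 185,195), tool block with the pliers on the right (328,235), screwdrivers on its far (+x) side. Next I work out the move over the pliers.

```bash
cat >> h.py <<'E'
def rel(P,yaw=None,Rt=None):
    """shift cm / rotvec deg in current tool axes to reach TCP P with tool down and tool y at heading yaw(deg)"""
    p,r,_=tool()
    if Rt is None:
        y=np.array([np.cos(np.radians(yaw)),np.sin(np.radians(yaw)),0]);x=np.array([0,0,-1.])
        Rt=R.from_matrix(np.c_[x,y,np.cross(x,y)])
    print('shift',np.round(r.inv().apply(np.array(P)-p)*100,2),'turn',np.round((r.inv()*Rt).as_rotvec(degrees=True),2))
E
python3 - <<'E'
from h import *
p,r,st=tool(); print(np.round(r.as_matrix(),3))
s=snap('wrist'); print(np.round(s['T'],3).tolist(),s['fx'])
for yaw in(90,-90): rel([0.42,-0.19,0.36],yaw)
E
```

```text
[[-0.     0.429 -0.903]
 [-0.    -0.903 -0.429]
 [-1.     0.     0.   ]]
[[0.429, 0.86, 0.276, 0.307], [-0.903, 0.409, 0.13, -0.463], [-0.001, -0.305, 0.952, 0.374], [0.0, 0.0, 0.0, 1.0]] 267.5073350104232
shift [-10.37 -19.81 -29.77] turn [-154.57    0.      0.  ]
shift [-10.37 -19.81 -29.77] turn [25.43  0.   -0.  ]
```

```bash
python3 -m crank '[[[-5,-2,-3],[5,0,0],8.5],[[-10,-5,-7],[12,0,0],8.5],[[-10.5,-8,-11.5],[19,0,0],8.5],[[-10.5,-11,-16],[25.4,0,0],8.5],[[-10.5,-14,-20],[25.4,0,0],8.5],[[-10.5,-17,-25],[25.4,0,0],8.5],[[-10.5,-20,-30],[25.4,0,0],8.5],[[-10.4,-22,-34.3],[25.4,0,0],8.5],[[-10.4,-22,-34.3],[25.4,0,0],8.5],[[-10.4,-22,-34.3],[25.4,0,0],8.5]]'
python3 - <<'E'
from h import *
s=snap('wrist','w1.png'); t=snap('top'); c=snap('scene')
print(np.round(s['T'],3).tolist())
for l in ['pliers_grip','pocket','tip_l']:
    rs=[]
    for n,S in(('wrist',s),('top',t),('scene',c)):
        q=arm.pinpoint(n,l); print(n,l,[(np.round(a['pixel'],1).tolist(),round(a['p'],2)) for a in q[:2]])
        if q: rs.append(ray(S,q[0]['pixel']))
    if len(rs)>1: print([np.round(v,4) for v in tri(rs)])
E
```

```text
clock: 2.75
position: [0.455, -0.1421, 0.3603]
ee_rot: [0.708, 0.007, -0.706, 0.004]
force: [-0.8, 1.1, 0.6]
width: 0.0847
[[0.015, 0.953, 0.303, 0.533], [-1.0, 0.017, -0.001, -0.141], [-0.006, -0.303, 0.953, 0.478], [0.0, 0.0, 0.0, 1.0]]
wrist pliers_grip [([295.4, 157.2], 0.8), ([283.5, 141.8], 0.69)]
top pliers_grip [([183.8, 193.5], 0.42)]
scene pliers_grip [([220.8, 143.5], 0.71)]
[array([ 0.5631, -0.0448,  0.3237]), array([130.2809, 179.5731, 112.5661])]
wrist pocket [([284.9, 142.3], 0.72)]
top pocket [([327.5, 234.0], 0.94)]
scene pocket [([221.3, 176.6], 0.86)]
[array([ 0.4764, -0.1961,  0.012 ]), array([3.474 , 1.4275, 2.0901])]
wrist tip_l [([278.9, 141.3], 0.61), ([290.0, 142.2], 0.61)]
top tip_l [([184.5, 193.2], 0.31)]
scene tip_l [([223.5, 179.7], 0.86)]
[array([ 0.5674, -0.0373,  0.2115]), array([142.8643, 189.511 , 112.4905])]
```

View pics/w1.png

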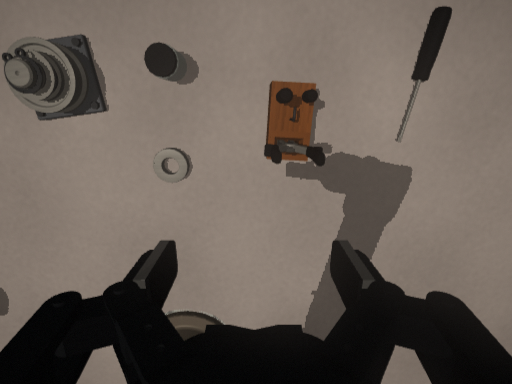

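The wrist view shows the block at (292,120), the pliers' two handles at (275,153) and (317,156), the jar and bearing to the left, and the axle with the ring lugs at (5–20,55).

```bash
cat >> h.py <<'E'
def see(cams,labels,fn=None,n=1):
    S={c:snap(c,(fn if c=='wrist' else None)) for c in cams}
    out={}
    for l in labels:
        rs=[]
        for c in cams:
            q=arm.pinpoint(c,l); out[c,l]=q
            print(c,l,[(np.round(a['pixel'],1).tolist(),round(a['p'],2)) for a in q[:3]])
            if q: rs.append(ray(S[c],q[0]['pixel']))
        if len(rs)>1: print('   tri',[np.round(v,4) for v in tri(rs)])
    return S,out
E
python3 - <<'E'
from h import *
s=snap('wrist'); c=snap('scene')
print(atz(s,(275,153),.172),atz(s,(317,156),.172),atz(s,(295.4,157.2),.14),atz(s,(284.9,142.3),.008))
print(tri([ray(s,(295.4,157.2)),ray(c,(221.2,143.6))]))
m=arm.masks_of('wrist','pliers_grip')
for a in m[:1]:
    ys,xs=np.nonzero(a['mask']); print(a['p'],len(xs),cv2.minAreaRect(np.c_[xs,ys].astype(np.float32)))
q=snap('top'); print(atz(q,(328.3,234.5),.14),atz(q,(327.5,234.),.008))
rel([0.46,-0.19,0.30],-94.5)
E
```

```text
[ 0.47744388 -0.17513856  0.172     ] [ 0.47393247 -0.22358564  0.172     ] [ 0.46660349 -0.20381903  0.14      ] [ 0.46824494 -0.20509086  0.008     ]
(array([ 0.46333076, -0.20322508,  0.12857448]), [np.float64(2.648989997504297), np.float64(2.6489899975044056)])
0.67 159 ((17.589588165283203, 59.88652038574219), (32.01495361328125, 7.022634983062744), 38.290164947509766)
[ 0.47261242 -0.18169507  0.14      ] [ 0.47757776 -0.19764355  0.008     ]
shift [ 6.03  3.92 -0.85] turn [ 4.53 -0.   -0.  ]
```

```bash
python3 - <<'E'
from h import *
rel([0.475,-0.199,0.26],-94)
E
```

```text
shift [10.03  4.82 -2.35] turn [ 4.03 -0.   -0.  ]
```

```bash
python3 -m crank '[[[4,2,-1.2],[2,0,0],8.5],[[7.5,4,-2],[4,0,0],8.5],[[10,4.8,-2.3],[4,0,0],8.5],[[10,4.8,-2.3],[4,0,0],8.5],[[10,4.8,-2.3],[4,0,0],8.5]]'
python3 - <<'E'
from h import *
S,o=see(['wrist','scene'],['pliers_grip','pocket','tip_l','pliers_half'] [:3],'w2.png')
m=arm.masks_of('wrist','pliers_grip')
for a in m[:1]:
    ys,xs=np.nonzero(a['mask']); print(a['p'],len(xs),cv2.minAreaRect(np.c_[xs,ys].astype(np.float32)))
print(np.round(tool()[0],4))
E
```

```text
clock: 4.05
position: [0.4746, -0.1983, 0.2607]
ee_rot: [-0.707, 0.024, 0.707, 0.025]
force: [0.1, -0.1, 1.4]
width: 0.0852
wrist pliers_grip [([251.2, 195.9], 0.9)]
scene pliers_grip [([221.3, 139.9], 0.62)]
   tri [array([ 0.4748, -0.1944,  0.1509]), array([1.2856, 1.2856])]
wrist pocket [([247.8, 162.7], 0.74)]
scene pocket [([220.5, 178.0], 0.88), ([149.4, 182.3], 0.53)]
   tri [array([ 0.4805, -0.1936,  0.0114]), array([5.1512, 5.1512])]
wrist tip_l [([244.4, 160.8], 0.85), ([257.7, 163.2], 0.65)]
scene tip_l [([222.8, 178.6], 0.5), ([329.2, 215.9], 0.26), ([288.2, 190.6], 0.22)]
   tri [array([ 0.4821, -0.1872,  0.0115]), array([2.7768, 2.7768])]
0.58 1662 ((249.133056640625, 187.624755859375), (46.846595764160156, 76.31513214111328), 88.15238952636719)
[ 0.4747 -0.1986  0.2609]
```

View pics/w2.png

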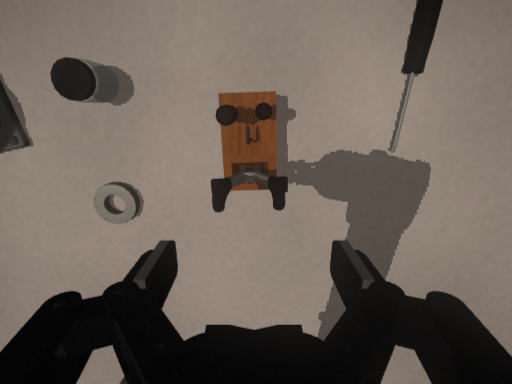

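The wrist view shows handle tops at (219,203) and (279,202), centred between the fingers (col ~254), almost parallel to the jaw line; pocket mouth at (249,170).

```bash
python3 - <<'E'
from h import *
s=snap('wrist')
print('cx',s['cx'],s['cy'])
a,b=atz(s,(219,203),.172),atz(s,(279,202),.172);print(a,b,(a+b)/2,np.linalg.norm(a-b),np.degrees(np.arctan2(*(a-b)[[1,0]])))
a,b=atz(s,(244.4,160.8),.008),atz(s,(257.7,163.2),.008);print(a,b,(a+b)/2,np.degrees(np.arctan2(*(a-b)[[1,0]])))
print(atz(s,(251.2,195.9),.14))
for q in [(232,164),(268,163),(219,94),(276,92),(276,190),(224,190)]: print(q,atz(s,q,.062))
E
```

```text
cx 253.3760518005379 191.1074258514928
[ 0.47858302 -0.16976683  0.172     ] [ 0.47604272 -0.21899029  0.172     ] [ 0.47731287 -0.19437856  0.172     ] 0.049288969132985166 87.0457273809666
[ 0.48003556 -0.18548392  0.008     ] [ 0.47532876 -0.2038772   0.008     ] [ 0.47768216 -0.19468056  0.008     ] 75.64616369337637
[ 0.47209004 -0.1955658   0.14      ]
(232, 164) [ 0.4877599  -0.17289585  0.062     ]
(268, 163) [ 0.48597848 -0.2161589   0.062     ]
(219, 94) [ 0.56764891 -0.1658819   0.062     ]
(276, 92) [ 0.56533233 -0.22925056  0.062     ]
(276, 190) [ 0.45132813 -0.22425863  0.062     ]
(224, 190) [ 0.45579475 -0.15992702  0.062     ]
```

```bash
python3 - <<'E'
from h import *
rel([0.4755,-0.1945,0.150],-92.8)
E
```

```text
shift [11.07 -0.43 -0.06] turn [-1.16 -0.04 -0.02]
```

```bash
python3 -m crank '[[[3,-0.4,0],[-1.1,0,0],8.5],[[6,-0.4,0],[-1.1,0,0],8.5],[[8.5,-0.4,0],[-1.1,0,0],8.5],[[10,-0.4,0],[-1.1,0,0],8.5],[[11,-0.4,0],[-1.1,0,0],8.5],[[11,-0.4,0],[-1.1,0,0],8.5],[[11,-0.4,0],[-1.1,0,0],8.5]]' 20
python3 - <<'E'
from h import *
S=snap('wrist','w3.png'); print(tool()[2]['force'])
E
```

```text
clock: 5.25
position: [0.4755, -0.1949, 0.1514]
ee_rot: [0.708, -0.018, -0.706, -0.017]
force: [-0.3, 0.3, 0.1]
width: 0.0848
[-0.465454    0.89350301  0.09899413]
```

View pics/w3.png

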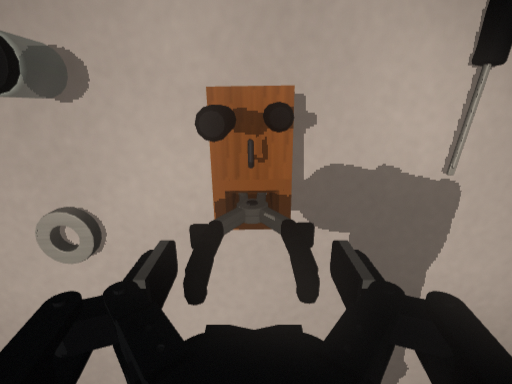

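The handles (tops at 196,296 and 308,297) stand symmetrically between the open pads, with the guards at (207,235) and (298,235) below the fingertips. Closing gently.

```bash
python3 -m crank '[[[0,0,0],[0,0,0],7],[[0,0,0],[0,0,0],6.5],[[0,0,0],[0,0,0],6.2],[[0,0,0],[0,0,0],6.1],[[0,0,0],[0,0,0],6.1],[[0,0,0],[0,0,0],6.1]]' 20; python3 - <<'E'
from h import *
st=tool()[2];print(st['width'],st['force'],st['ft_torque'])
E
```

```text
clock: 5.9
position: [0.477, -0.1946, 0.1533]
ee_rot: [0.709, -0.018, -0.705, -0.017]
force: [-0.0, 2.6, 5.5]
width: 0.0609
0.06090645188985549 [-0.046655    2.62755789  5.51561727] [ 0.4068565   0.08069832 -0.01159991]
```

```bash
python3 -m crank '[[[-0.5,0,0],[0,0,0],6],[[-2,0,0],[0,0,0],6],[[-4.5,0,0],[0,0,0],6],[[-7.5,0,0],[0,0,0],6],[[-10.5,0,0],[0,0,0],6],[[-12.5,0,0],[0,0,0],6],[[-13.5,0,0],[0,0,0],6],[[-13.5,0,0],[0,0,0],6],[[-13.5,0,0],[0,0,0],6]]' 20; python3 - <<'E'
from h import *
st=tool()[2];print(st['width'],st['force'],st['ft_torque'])
S,o=see(['wrist','scene'],['tip_l','tip_r','pliers_grip','eye_l','ring_center'],'w4.png')
E
```

```text
clock: 6.8
position: [0.4756, -0.1943, 0.287]
ee_rot: [0.708, -0.018, -0.706, -0.017]
force: [-1.3, 0.7, -1.3]
width: 0.06
0.0600379395948009 [-1.30091149  0.65343797 -1.34067852] [0.02233257 0.01630681 0.01370486]
wrist tip_l [([262.7, 184.9], 0.86), ([243.0, 183.2], 0.65)]
scene tip_l [([224.9, 144.7], 0.61), ([220.3, 145.2], 0.58), ([286.0, 188.7], 0.26)]
   tri [array([ 0.4665, -0.196 ,  0.1262]), array([8.9502, 8.9502])]
wrist tip_r [([262.7, 184.9], 0.86), ([243.0, 183.2], 0.65)]
scene tip_r [([224.9, 144.7], 0.61), ([220.3, 145.2], 0.58), ([286.0, 188.7], 0.26)]
   tri [array([ 0.4665, -0.196 ,  0.1262]), array([8.9502, 8.9502])]
wrist pliers_grip [([241.6, 185.7], 0.49)]
scene pliers_grip [([215.4, 105.5], 0.85)]
   tri [array([ 0.5168, -0.1872,  0.2882]), array([3.8742, 3.8742])]
wrist eye_l []
scene eye_l [([334.6, 220.6], 0.58), ([324.4, 219.8], 0.41)]
wrist ring_center []
scene ring_center [([332.2, 210.4], 0.43)]
```

View pics/w4.png

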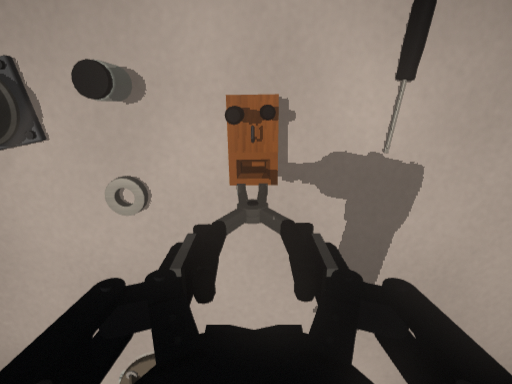

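Pliers are held; tips show at (243,184) and (263,185), and the empty pocket mouth at (253,168). Now locating the ring's eyes and tool-to-tip offset.

```bash
python3 - <<'E'
from h import *
s=snap('wrist');c=snap('scene');p,r,_=tool()
for z in(.125,.13,.135,.14,.145): print(z,[np.round(r.inv().apply(atz(s,q,z)-p)*1e3,1) for q in((243,183.5),(262.7,184.9))])
print('tip tri',tri([ray(s,(252.9,184)),ray(c,(222.6,145))]))
print('pocket mouth',atz(s,(253,168),.062))
s1=dict(s);s1['T']=[[0.015, 0.953, 0.303, 0.533], [-1.0, 0.017, -0.001, -0.141], [-0.006, -0.303, 0.953, 0.478], [0,0,0,1]]
for q in((7,56),(20,54)): print(q,atz(s1,q,.083))
t=snap('top')
for q in((176.6,186.4),(187.9,183.1)): print('top',atz(t,q,.083))
for q in((324.8,219),(336.9,220.3)): print('scene',atz(c,q,.083))
print('axle top',atz(t,(184.5,194.1),.08),atz(t,(181.8,195.2),.068),atz(c,(330.1,215.3),.068))
E
```

```text
0.125 [array([163.3, -12.3,   3.1]), array([163.3,   9.2,   4.7])]
0.13 [array([158.3, -12.1,   1.6]), array([158.3,   9.1,   3.2])]
0.135 [array([153.3, -11.9,   0.2]), array([153.3,   8.9,   1.7])]
0.14 [array([148.3, -11.7,  -1.3]), array([148.4,   8.7,   0.2])]
0.145 [array([143.4, -11.5,  -2.7]), array([143.4,   8.5,  -1.2])]
tip tri (array([ 0.47487721, -0.19154098,  0.13337744]), [np.float64(1.953951378281552), np.float64(1.9539513782814766)])
pocket mouth [ 0.47757127 -0.19319659  0.062     ]
(7, 56) [0.59204598 0.19301334 0.083     ]
(20, 54) [0.59472157 0.17488241 0.083     ]
top [0.586427   0.19823769 0.083     ]
top [0.59564578 0.16971912 0.083     ]
scene [0.59906755 0.16966968 0.083     ]
scene [0.59071034 0.19973978 0.083     ]
axle top [0.56748787 0.17765484 0.08      ] [0.56574928 0.18662579 0.068     ] [0.56426721 0.17618344 0.068     ]
```

```bash
python3 - <<'E'
from h import *
rel([0.535,0.182,0.285],-80)
E
```

```text
shift [  0.32 -37.88  -4.  ] turn [-12.84  -0.33  -0.09]
```

```bash
python3 -m crank '[[[0.2,-2,0],[0,0,0],6],[[0.2,-6,0],[-1,0,0],6],[[0.2,-11,-0.5],[-3,0,0],6],[[0.2,-16,-1],[-5,0,0],6],[[0.2,-21,-2],[-7,0,0],6],[[0.3,-26,-3],[-9,0,0],6],[[0.3,-31,-4],[-12,0,0],6],[[0.3,-35,-4],[-12.8,0,0],6],[[0.3,-37.2,-4],[-12.8,0,0],6],[[0.3,-37.9,-4],[-12.8,0,0],6]]' 20;  python3 -m crank '[[[0,0,0],[0,0,0],6]]'; python3 - <<'E'
from h import *
rel([0.535,0.182,0.285],-80)
S,o=see(['wrist'],['tip_l','eye_l','ring_center','axle_groove'],'w5.png')
s=S['wrist']
for l,z in(('eye_l',.081),('ring_center',.081),('axle_groove',.068)):
    for q in o['wrist',l][:2]: print(l,atz(s,q['pixel'],z))
im=cv2.imread('pics/w5.png');cv2.imwrite('pics/w5b.png',cv2.resize(im[40:240,130:380],None,fx=3,fy=3,interpolation=cv2.INTER_CUBIC))
E
```

```text
clock: 8.55
position: [0.534, 0.1865, 0.2851]
ee_rot: [0.706, 0.064, -0.702, 0.063]
force: [1.0, -0.6, -1.6]
width: 0.0602
clock: 8.65
position: [0.5341, 0.1863, 0.2849]
ee_rot: [0.706, 0.064, -0.702, 0.064]
force: [-0.9, -0.3, -0.4]
width: 0.0601
shift [-0.01  0.43 -0.01] turn [ 0.37 -0.28 -0.03]
wrist tip_l [([241.6, 184.9], 0.75), ([262.2, 189.7], 0.55)]
wrist eye_l [([254.5, 124.1], 0.75), ([272.7, 120.1], 0.74)]
wrist ring_center [([264.7, 147.1], 0.84)]
wrist axle_groove [([266.6, 145.5], 0.57)]
eye_l [0.59185554 0.19632271 0.081     ]
eye_l [0.60010704 0.1763081  0.081     ]
ring_center [0.56770122 0.17945027 0.081     ]
axle_groove [0.56834485 0.17663725 0.068     ]
```

View pics/w5b.png

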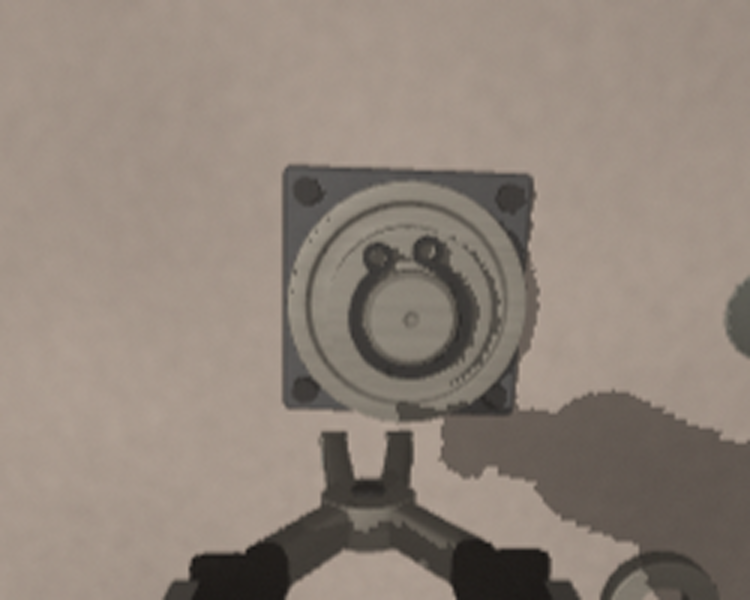

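The crop shows the ring on the pilot with eyes at full-image px (255.7,126) and (272.7,123), pilot centre (267,146), and the tips at (241,185) and (262.7,185). The gap heads about 13–15° left of world +x.

```bash
python3 - <<'E'
from h import *
S,o=see(['wrist','scene'],['tip_l'])
s,c=S['wrist'],S['scene'];p,r,_=tool()
ax=atz(s,(267,146.3),.091);print('axle',ax)
for e in([(255.7,126),(272.7,123.3)],[(254.5,124.1),(272.7,120.1)]):
  for z in(.081,.085):
    a,b=[atz(s,q,z) for q in e];m=(a+b)/2
    print(z,m,np.degrees(np.arctan2(*(a-b)[[1,0]]))-90,np.degrees(np.arctan2(*(m-ax)[[1,0]])),np.linalg.norm(a-b),np.linalg.norm((m-ax)[:2]))
qs=sorted(tuple(q['pixel']) for q in o['scene','tip_l'][:2]); qw=sorted(tuple(q['pixel']) for q in o['wrist','tip_l'][:2])
x,e=tri([ray(s,np.mean(qw,0)),ray(c,np.mean(qs,0))]);print(x,e,r.inv().apply(x-p)*1e3)
for L in(.145,.150):
  t=[atz(s,q,p[2]-L) for q in qw]; print(L,[np.round(r.inv().apply(v-p)*1e3,1) for v in t])
E
```

```text
wrist tip_l [([260.8, 186.7], 0.88), ([240.7, 185.2], 0.8)]
scene tip_l [([344.5, 192.0], 0.66), ([336.4, 188.5], 0.61)]
   tri [array([0.5334, 0.187 , 0.1341]), array([10.2334, 10.2334])]
axle [0.5708725  0.17522527 0.091     ]
0.081 [0.59378241 0.18252501 0.081     ] 18.89506241682031 17.673344749642194 0.02009533185723816 0.024044754453499368
0.085 [0.59399557 0.1827231  0.085     ] 18.895062416820707 17.965674254268315 0.01984569707082864 0.024308307706976565
0.081 [0.59649826 0.18376433 0.081     ] 22.158800994532584 18.42918645797758 0.02166801008150722 0.0270110166733127
0.085 [0.59667768 0.18394702 0.085     ] 22.15880099453264 18.674446089003588 0.02139883865865914 0.027239241785859385
[0.53357137 0.1868181  0.13641601] [np.float64(0.60071290591933), np.float64(0.6007129059192592)] [148.80495046  -1.42067707   1.22761155]
0.145 [array([145. , -12.3,  -0.8]), array([145. ,   8.3,   0.9])]
0.15 [array([150. , -12.5,   0.7]), array([150. ,   8.5,   2.4])]
```

```bash
cat >> h.py <<'E'
def tgt(m,z,yaw,off=(-.002,.0007)):
    h=np.radians(yaw);y=np.array([np.cos(h),np.sin(h)]);zz=np.array([y[1],-y[0]])
    x=np.array([0,0,-1.]);Y=np.r_[y,0];zz=np.cross(x,Y)[:2]
    q=np.array(m)-y*off[0]-zz*off[1]
    rel([q[0],q[1],z],yaw)
E
python3 - <<'E'
from h import *
tgt((.594,.1826),.25,-72)
E
```

```text
shift [ 3.55  1.54 -5.91] turn [-7.76 -0.31 -0.02]
```

```bash
python3 -m crank '[[[0,0.5,-2],[-2,0,0],6],[[0,1,-4],[-5,0,0],6],[[1,1.5,-5.9],[-7.8,-0.3,0],6],[[2.5,1.5,-5.9],[-7.8,-0.3,0],6],[[3.5,1.5,-5.9],[-7.8,-0.3,0],6],[[3.5,1.5,-5.9],[-7.8,-0.3,0],6],[[3.5,1.5,-5.9],[-7.8,-0.3,0],6]]'; python3 - <<'E'
from h import *
tgt((.594,.1826),.25,-72)
S,o=see(['wrist','scene'],['tip_l','eye_l','ring_center'],'w6.png')
im=cv2.imread('pics/w6.png');cv2.imwrite('pics/w6b.png',cv2.resize(im[130:260,170:340],None,fx=4.5,fy=4.5,interpolation=cv2.INTER_CUBIC))
E
```

```text
clock: 9.8
position: [0.5948, 0.1814, 0.2509]
ee_rot: [0.698, 0.111, -0.698, 0.111]
force: [0.5, -0.5, -0.4]
width: 0.0599
shift [ 0.09  0.06 -0.03] turn [ 0.07 -0.01 -0.02]
wrist tip_l [([258.4, 188.8], 0.95), ([240.5, 187.0], 0.89)]
scene tip_l [([333.4, 215.0], 0.94), ([328.9, 213.3], 0.5)]
   tri [array([0.591 , 0.1819, 0.0983]), array([6.4493, 6.4493])]
wrist eye_l [([259.8, 177.1], 0.7), ([240.6, 180.0], 0.53)]
scene eye_l [([328.3, 218.3], 0.57), ([336.5, 222.7], 0.37)]
   tri [array([0.6021, 0.1781, 0.092 ]), array([0.6497, 0.6497])]
wrist ring_center []
scene ring_center [([327.6, 213.4], 0.66)]
```

View pics/w6b.png

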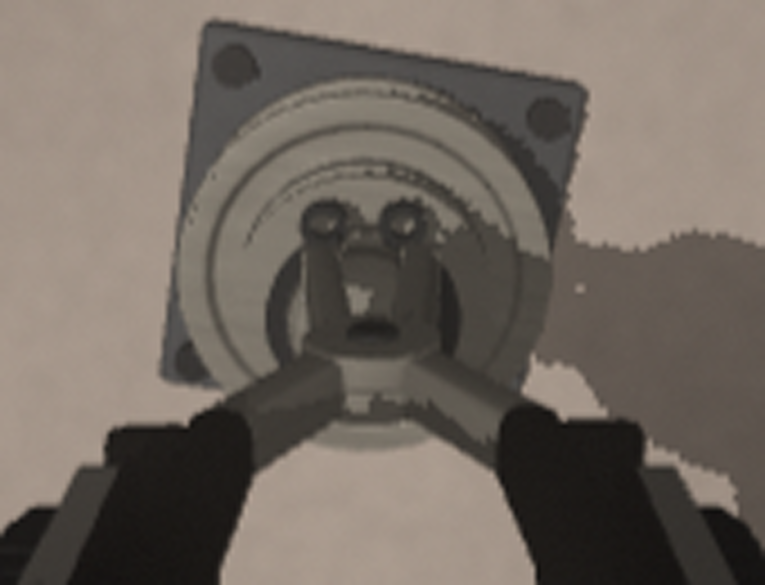

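The crop shows the tips just below the eyes in the picture (eyes at full px (242,179) and (260,179)), parallel to the eye line. Computing the correction.

```bash
python3 - <<'E'
from h import *
s=snap('wrist');p,r,_=tool()
for L in(.145,.148,.151):
    e=[r.inv().apply(atz(s,q,.082)-p)*1e3 for q in((242.2,179.3),(260,179.3))]
    t=[r.inv().apply(atz(s,q,p[2]-L)-p)*1e3 for q in((240.5,187),(259.5,188.3))]
    print(L,np.round(e,1).tolist(),np.round(t,1).tolist(),np.round(np.mean(e,0)-np.mean(t,0),1))
E
```

```text
0.145 [[168.8, -13.3, -0.6], [168.8, 6.5, -0.6]] [[145.0, -14.1, 1.1], [145.0, 5.4, 2.5]] [23.8  0.9 -2.4]
0.148 [[168.8, -13.3, -0.6], [168.8, 6.5, -0.6]] [[148.0, -14.2, 2.0], [148.0, 5.5, 3.5]] [20.8  1.  -3.3]
0.151 [[168.8, -13.3, -0.6], [168.8, 6.5, -0.6]] [[151.0, -14.4, 3.0], [151.0, 5.6, 4.4]] [17.8  1.  -4.2]
```

```bash
python3 -m crank '[[[0,-0.1,-0.28],[0,0,0],6.25],[[0.5,-0.1,-0.28],[0,0,0],6.25],[[1.1,-0.1,-0.28],[0,0,0],6.25],[[1.1,-0.1,-0.28],[0,0,0],6.25],[[1.1,-0.1,-0.28],[0,0,0],6.25]]'; python3 - <<'E'
from h import *
S,o=see(['wrist','scene'],['tip_l','eye_l'],'w7.png')
a=cv2.imread('pics/w7.png')[150:225,200:305];b=S['scene']['color'][180:255,285:390,::-1]
f=lambda i:cv2.resize(i,None,fx=3.8,fy=3.8,interpolation=cv2.INTER_CUBIC)
g=cv2.resize(a,None,fx=7.6,fy=7.6,interpolation=cv2.INTER_CUBIC)
cv2.imwrite('pics/w7b.png',g); cv2.imwrite('pics/s7b.png',f(b))
E
```

```text
clock: 10.75
position: [0.5973, 0.1829, 0.2392]
ee_rot: [-0.698, -0.111, 0.699, -0.111]
force: [0.7, 0.1, -1.2]
width: 0.0623
wrist tip_l [([241.4, 187.2], 0.56), ([260.6, 187.4], 0.55), ([241.6, 185.7], 0.22)]
scene tip_l [([328.1, 217.8], 0.61), ([334.2, 216.7], 0.57)]
   tri [array([0.5898, 0.1853, 0.083 ]), array([9.1054, 9.1054])]
wrist eye_l [([240.7, 182.4], 0.7), ([263.1, 185.0], 0.51)]
scene eye_l [([339.0, 218.9], 0.44), ([326.3, 221.1], 0.41)]
   tri [array([0.5964, 0.201 , 0.095 ]), array([3.9278, 3.9278])]
```

View pics/w7b.png

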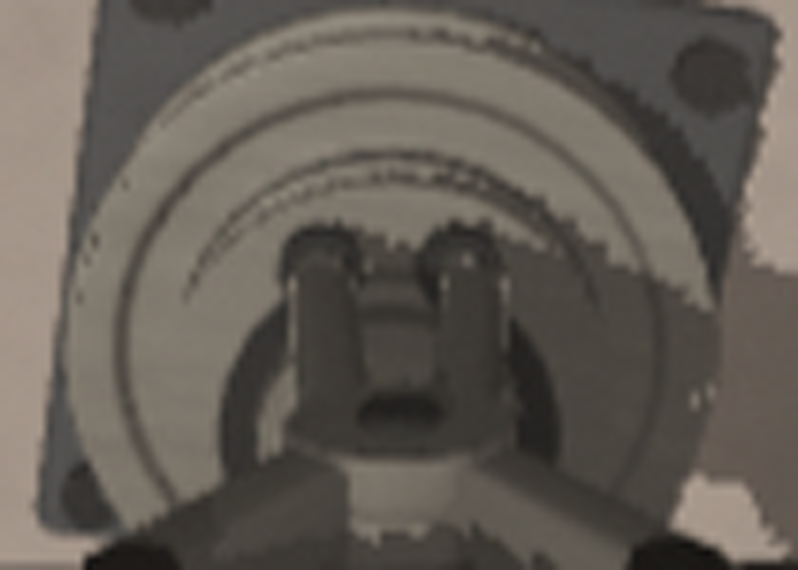

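```bash
python3 - <<'E'
from h import *
s=snap('wrist');p,r,_=tool()
for L in(.145,.148,.151):
    e=[r.inv().apply(atz(s,q,.083)-p)*1e3 for q in((242.2,184.6),(260.5,184.6))]
    t=[r.inv().apply(atz(s,q,p[2]-L)-p)*1e3 for q in((243.2,187.5),(262.0,187.5))]
    print(L,np.round(np.mean(e,0),1),np.round(np.mean(t,0),1),np.round(np.mean(e,0)-np.mean(t,0),1),t[1][1]-t[0][1],e[1][1]-e[0][1])
# axle-based prediction of eye mid
print(np.round(r.inv().apply(np.array([.571,.1752,.081])+.024*np.array([np.cos(.314),np.sin(.314),0])-p)*1e3,1))
print(tool()[2]['force'])
E
```

```text
0.145 [157.   -3.    2.1] [145.   -1.6   1.7] [12.  -1.4  0.4] 19.282856254386616 19.563237385441838
0.148 [157.   -3.    2.1] [148.   -1.6   2.6] [ 9.  -1.4 -0.5] 19.503205866365725 19.563237385441838
0.151 [157.   -3.    2.1] [151.   -1.6   3.5] [ 6.  -1.4 -1.4] 19.723555478344814 19.563237385441838
[159.   -0.7   3.9]
[ 0.35852303 -0.69654227 -0.99006129]
```

View pics/s7b.png

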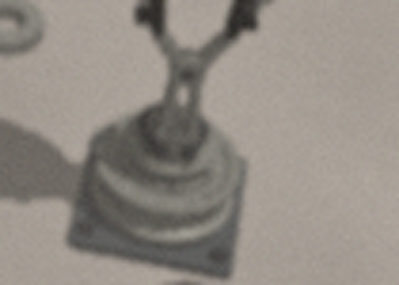

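```bash
python3 -m crank '[[[0,-0.13,-0.03],[0,0,0],6.25],[[0.3,-0.13,-0.03],[0,0,0],6.25],[[0.6,-0.13,-0.03],[0,0,0],6.25],[[0.8,-0.13,-0.03],[0,0,0],6.25],[[0.8,-0.13,-0.03],[0,0,0],6.25]]'; python3 -m crank '[[[0.1,0,0],[0,0,0],6.25],[[0.2,0,0],[0,0,0],6.25],[[0.2,0,0],[0,0,0],6.25]]';python3 -m crank '[[[0.1,0,0],[0,0,0],6.25],[[0.2,0,0],[0,0,0],6.25],[[0.2,0,0],[0,0,0],6.25]]'
```

```text
clock: 11.6
position: [0.5972, 0.1843, 0.2313]
ee_rot: [-0.698, -0.111, 0.698, -0.111]
force: [-0.4, -0.4, -1.7]
width: 0.0626
clock: 11.9
position: [0.5972, 0.1842, 0.2292]
ee_rot: [-0.698, -0.111, 0.699, -0.111]
force: [0.5, -0.6, -1.2]
width: 0.0631
clock: 12.2
position: [0.5971, 0.1841, 0.227]
ee_rot: [-0.698, -0.111, 0.699, -0.111]
force: [0.3, 0.0, -1.7]
width: 0.0627
```

```bash
python3 -m crank '[[[0.1,0,0],[0,0,0],6.25],[[0.2,0,0],[0,0,0],6.25],[[0.2,0,0],[0,0,0],6.25]]' | egrep 'posi|forc';python3 -m crank '[[[0.1,0,0],[0,0,0],6.25],[[0.15,0,0],[0,0,0],6.25],[[0.15,0,0],[0,0,0],6.25]]' | egrep 'posi|forc'
```

```text
position: [0.5972, 0.1842, 0.2251]
force: [-0.0, 0.2, -0.2]
position: [0.5977, 0.1845, 0.2246]
force: [0.3, 0.3, 3.9]
```

```bash
python3 -m crank '[[[-0.05,0,0],[0,0,0],6.25],[[-0.05,0,-0.15],[0,0,0],6.25],[[-0.05,0,-0.15],[0,0,0],6.25]]' | egrep 'posi|forc'; python3 -m crank '[[[0,0,-0.1],[0,0,0],6.25],[[0,0,-0.15],[0,0,0],6.25],[[0,0,-0.15],[0,0,0],6.25]]' | egrep 'posi|forc'; python3 -c "
from h import *
print(tool()[2]['force'],tool()[2]['ft_torque'])"
```

```text
position: [0.599, 0.1849, 0.2247]
force: [-0.7, 0.2, 1.2]
position: [0.6004, 0.1855, 0.2246]
force: [0.2, 0.9, 1.2]
[0.24917539 0.8809362  1.18795101] [0.04257589 0.08057432 0.03198403]
```

```bash
python3 -m crank '[[[0,0,-0.1],[0,0,0],6.25],[[0,0,-0.2],[0,0,0],6.25],[[0,0,-0.2],[0,0,0],6.25],[[0,0,-0.2],[0,0,0],6.25]]' | egrep 'posi|forc'; python3 -c "
from h import *
print(tool()[2]['force'],tool()[2]['ft_torque'])
S,o=see(['wrist'],['tip_l','eye_l','ring_center'],'w8.png')
a=cv2.imread('pics/w8.png')[150:225,200:305]
cv2.imwrite('pics/w8b.png',cv2.resize(a,None,fx=7.6,fy=7.6,interpolation=cv2.INTER_CUBIC))"
```

```text
position: [0.6022, 0.1863, 0.2245]
force: [0.1, 1.1, 0.4]
[0.06722718 1.14813821 0.41728709] [0.12507726 0.19283467 0.01766562]
wrist tip_l [([245.3, 193.3], 0.82), ([260.6, 193.9], 0.57)]
wrist eye_l [([260.6, 191.9], 0.6), ([245.4, 190.7], 0.46)]
wrist ring_center []
```

View pics/w8b.png

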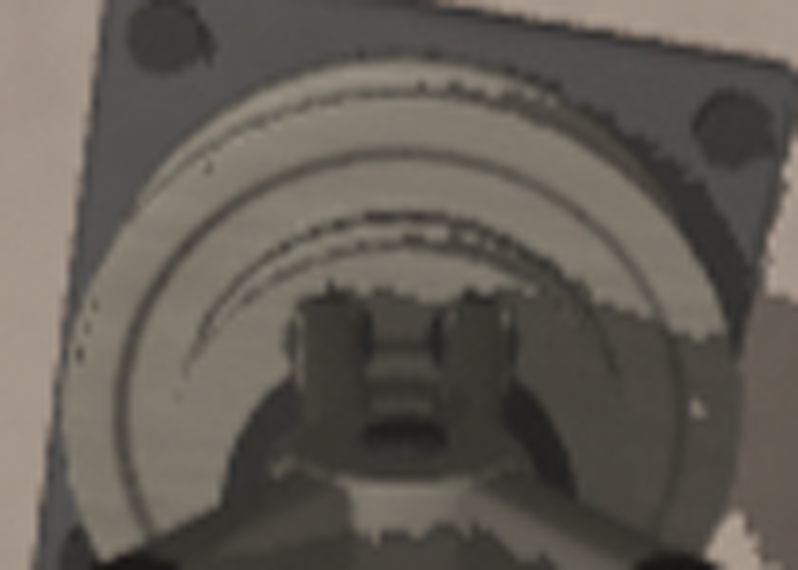

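The tips lagged the tool by about 6 px (row 193 vs 187) and sit on the lugs at crop (335,330)/(478,330): the pins are caught in the eyes, and the pliers merely tilted. Returning the tool and checking.

```bash
python3 -m crank '[[[0,0,0.2],[0,0,0],6.25],[[0,0,0.4],[0,0,0],6.25],[[0,0,0.5],[0,0,0],6.25],[[0,0,0.5],[0,0,0],6.25]]' | egrep 'posi|forc'; python3 -c "
from h import *
print(tool()[2]['force'],tool()[2]['ft_torque'])
S,o=see(['wrist'],['tip_l','eye_l','ring_center','washer'],'w9.png')
"
```

```text
position: [0.5974, 0.1848, 0.2247]
force: [-0.6, 0.1, 0.2]
[-0.64235372  0.1479187   0.21410442] [ 0.2505595  -0.02200309 -0.01506286]
wrist tip_l [([260.2, 189.2], 0.93)]
wrist eye_l [([263.8, 189.7], 0.46)]
wrist ring_center []Traceback (most recent call last):
  File "<string>", line 4, in <module>
    S,o=see(['wrist'],['tip_l','eye_l','ring_center','washer'],'w9.png')
        ~~~^^^^^^^^^^^^^^^^^^^^^^^^^^^^^^^^^^^^^^^^^^^^^^^^^^^^^^^^^^^^^
  File "h.py", line 37, in see
    q=arm.pinpoint(c,l); out[c,l]=q
ValueError: it knows: axle, axle_groove, bearing, eye, grease_tin, jar_small, jar_tall, jar_wide, pliers_grip, pocket, ring_center, screwdriver, spare_wheel, tip
```

```bash
python3 -m crank '[[[-0.02,0,0.02],[0,0,0],6.0],[[-0.07,0,0.07],[0,0,0],5.7],[[-0.11,0,0.12],[0,0,0],5.4],[[-0.14,0,0.16],[0,0,0],5.2],[[-0.14,0,0.16],[0,0,0],5.2],[[-0.14,0,0.16],[0,0,0],5.2]]' 40; python3 -c "
from h import *
print(tool()[2]['force'],tool()[2]['ft_torque'])
S,o=see(['wrist'],['tip_l','eye_l','ring_center'])
"
```

```text
clock: 15.2
position: [0.5965, 0.186, 0.2278]
ee_rot: [0.7, 0.112, -0.697, 0.11]
force: [-0.7, 1.5, 5.9]
width: 0.052
[-0.69924652  1.46047935  5.88759727] [ 0.62297786  0.10658875 -0.01511094]
wrist tip_l [([237.6, 187.2], 0.84), ([264.6, 186.9], 0.63)]
wrist eye_l [([239.7, 187.6], 0.45), ([264.5, 185.7], 0.39)]
wrist ring_center []
```

```bash
python3 -m crank '[[[-0.05,0,0.03],[0,0,0],5.2],[[-0.12,0.03,0.06],[0,0,0],5.0],[[-0.2,0.03,0.1],[0,0,0],4.8],[[-0.25,0.05,0.12],[0,0,0],4.6],[[-0.25,0.05,0.12],[0,0,0],4.6],[[-0.25,0.05,0.12],[0,0,0],4.6]]' 40; python3 -c "
from h import *
print(tool()[2]['force'],tool()[2]['ft_torque'])
S,o=see(['wrist'],['tip_l','eye_l','ring_center'])
"
```

```text
clock: 16.0
position: [0.5954, 0.1848, 0.2298]
ee_rot: [0.699, 0.112, -0.697, 0.11]
force: [0.5, -0.2, 0.9]
width: 0.0465
[ 0.46971809 -0.24023367  0.88018348] [ 0.40717376  0.02483461 -0.01914543]
wrist tip_l [([266.1, 183.2], 0.97), ([238.8, 184.4], 0.66), ([269.0, 184.7], 0.3)]
wrist eye_l [([266.9, 184.9], 0.63), ([235.5, 186.3], 0.43)]
wrist ring_center []
```

```bash
python3 -m crank '[[[-0.03,0,0.05],[0,0,0],4.5],[[-0.05,0,0.1],[0,0,0],4.35],[[-0.07,0,0.12],[0,0,0],4.25],[[-0.07,0,0.12],[0,0,0],4.25],[[-0.07,0,0.12],[0,0,0],4.25]]' 40; python3 -c "
from h import *
print(tool()[2]['force'],tool()[2]['ft_torque'])
S,o=see(['wrist','top'],['tip_l','eye_l','ring_center'],'w10.png')
s=S['wrist'];p,r,_=tool()
ax=atz(s,(0,0),.08)
print('axle/0.091 px',proj(s,(.571,.1752,.091)))
"
```

```text
clock: 16.7
position: [0.5944, 0.1838, 0.2305]
ee_rot: [0.699, 0.112, -0.697, 0.111]
force: [0.4, -0.2, -1.0]
width: 0.0426
[ 0.38194187 -0.20146911 -1.01861007] [ 0.11758961 -0.14914137 -0.03037587]
wrist tip_l [([233.6, 183.1], 0.97), ([270.3, 185.2], 0.68)]
top tip_l [([176.5, 188.4], 0.6), ([190.6, 181.0], 0.41)]
   tri [array([0.5838, 0.2038, 0.0589]), array([0.9594, 0.9594])]
wrist eye_l [([237.0, 182.5], 0.65), ([270.0, 182.4], 0.5)]
top eye_l [([187.6, 182.9], 0.55)]
   tri [array([0.5928, 0.1879, 0.0621]), array([14.982, 14.982])]
wrist ring_center []
top ring_center [([183.9, 193.6], 0.4), ([91.8, 219.2], 0.22)]
axle/0.091 px [255.2547661  211.01756009]
```

```bash
python3 -c "
from h import *
S,o=see(['wrist'],['tip_l','eye_l','axle_groove','axle'])
s=S['wrist'];p,r,_=tool();ax=np.array([.571,.1752]);u=np.array([np.cos(.314),np.sin(.314)])
for l in('tip_l','eye_l'):
  q=[atz(s,a['pixel'],.0794 if l=='tip_l' else .083)[:2]-ax for a in o['wrist',l][:2]]
  for a in q: print(l,1e3*a@u,1e3*(u[0]*a[1]-u[1]*a[0]))
print('tcp',1e3*(p[:2]-ax)@u,1e3*(u[0]*(p-[0,0,0])[1]-0))
a=cv2.imread('pics/w10.png')[150:225,200:305]
cv2.imwrite('pics/w10b.png',cv2.resize(a,None,fx=7.6,fy=7.6,interpolation=cv2.INTER_CUBIC))
"
```

```text
wrist tip_l [([270.8, 186.3], 0.95), ([233.0, 183.7], 0.75), ([237.4, 185.0], 0.29)]
wrist eye_l [([238.0, 184.5], 0.47), ([269.6, 183.3], 0.46)]
wrist axle_groove [([253.7, 201.8], 0.7), ([250.6, 187.5], 0.58)]
wrist axle []
tip_l 23.236381676930833 -15.964488552566596
tip_l 26.0002015649675 23.588886365122363
eye_l 26.181558859469988 18.155247786601084
eye_l 27.525063108508373 -14.423771246268515
tcp 24.937493507321882 175.16309620342528
```

View pics/w10b.png

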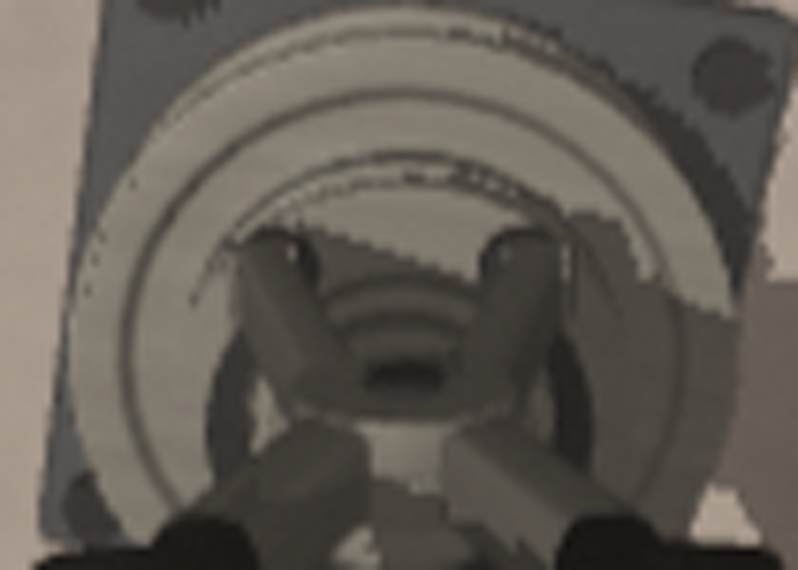

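Tips still sit in the lugs, at crop (275,255) and (517,255): about 33 mm apart and 24–26 mm from the axis. I need slightly more spread and roughly 3 mm inward.

```bash
python3 -m crank '[[[0.02,0,0.1],[0,0,0],4.15],[[0.02,0,0.2],[0,0,0],4.05],[[0.02,0,0.3],[0,0,0],3.98],[[0.02,0,0.35],[0,0,0],3.98],[[0.02,0,0.35],[0,0,0],3.98]]' 40; cat >> h.py <<'E'
def chk():
    S,o=see(['wrist'],['tip_l','eye_l'])
    s=S['wrist'];p,r,st=tool();ax=np.array([.571,.1752]);u=np.array([np.cos(.314),np.sin(.314)])
    print('F',np.round(st['force'],1),'M',np.round(st['ft_torque'],2),'p',np.round(p,4))
    for l in('tip_l','eye_l'):
      q=[atz(s,a['pixel'],.0794 if l=='tip_l' else .083)[:2]-ax for a in o['wrist',l][:2]]
      for a in q: print(l,np.round([1e3*a@u,1e3*(u[0]*a[1]-u[1]*a[0])],1))
      if len(q)>1: print('   sep',np.round(1e3*np.linalg.norm(q[0]-q[1]),1))
E
python3 -c "
from h import *
chk()"
```

```text
clock: 17.85
position: [0.591, 0.1832, 0.2305]
ee_rot: [0.7, 0.112, -0.697, 0.11]
force: [0.8, -0.2, -0.7]
width: 0.0401
wrist tip_l [([270.1, 178.0], 0.86), ([232.2, 180.9], 0.64)]
wrist eye_l [([270.4, 179.6], 0.65), ([236.8, 180.4], 0.42)]
F [ 1.4 -0.3 -0.5] M [ 0.04 -0.2   0.02] p [0.5911 0.1832 0.2304]
tip_l [ 28.9 -14.8]
tip_l [25.7 24.6]
   sep 39.5
eye_l [ 28.1 -14.9]
eye_l [27.2 19.5]
   sep 34.5
```

```bash
python3 -m crank '[[[-0.08,0,0],[0,0,0],3.98],[[-0.15,0,0],[0,0,0],3.98],[[-0.15,0,0.1],[0,0,0],3.98],[[-0.15,0,0.1],[0,0,0],3.98]]' 40;python3 -c "
from h import *
chk()"
```

```text
clock: 18.4
position: [0.5898, 0.1827, 0.2317]
ee_rot: [0.699, 0.112, -0.697, 0.11]
force: [0.5, 0.9, -1.1]
width: 0.04
wrist tip_l [([270.0, 183.7], 0.72), ([232.9, 180.5], 0.71)]
wrist eye_l [([235.6, 184.6], 0.4)]
F [-0.1  0.3 -2.4] M [-0.   -0.11  0.02] p [0.59   0.1828 0.2318]
tip_l [ 20.9 -15. ]
tip_l [24.3 23.8]
   sep 39.0
eye_l [20.9 20.9]
```

```bash
python3 -m crank '[[[0,0,0.02],[0,0,0],3.9],[[0,0,0.05],[0,0,0],3.8],[[0.05,0,0.05],[0,0,0],3.8],[[0.15,0,0.05],[0,0,0],3.8],[[0.2,0,0.05],[0,0,0],3.8]]' 40;python3 -c "
from h import *
chk()"
```

```text
clock: 19.05
position: [0.5894, 0.1824, 0.2294]
ee_rot: [0.699, 0.112, -0.698, 0.111]
force: [0.0, -0.2, -1.9]
width: 0.0383
wrist tip_l [([230.7, 181.1], 0.93), ([269.2, 180.9], 0.58)]
wrist eye_l [([273.2, 181.8], 0.65), ([232.8, 180.9], 0.49)]
F [ 0.3 -0.5 -1.4] M [-0.05 -0.07  0.04] p [0.5894 0.1824 0.2293]
tip_l [23.8 25.7]
tip_l [ 24.  -14.3]
   sep 39.9
eye_l [ 24.1 -18.2]
eye_l [25.  23.2]
   sep 41.4
```

```bash
python3 -m crank '[[[0.1,0,0],[0,0,0],3.8],[[0.2,0,0],[0,0,0],3.8],[[0.2,0,0],[0,0,0],3.8]]' 40;python3 -c "
from h import *
chk()"
```

```text
clock: 19.5
position: [0.5893, 0.1823, 0.2271]
ee_rot: [0.699, 0.112, -0.698, 0.111]
force: [-0.6, 0.2, -1.5]
width: 0.0383
wrist tip_l [([230.8, 182.2], 0.88), ([269.4, 183.8], 0.75)]
wrist eye_l [([233.5, 180.3], 0.43)]
F [ 1.2 -0.1 -2.8] M [-0.07 -0.17 -0.05] p [0.5893 0.1823 0.2272]
tip_l [23.  25.3]
tip_l [ 21.4 -14.4]
   sep 39.8
eye_l [26.  22.2]
```

```bash
python3 -m crank '[[[0.1,0,0],[0,0,0],3.8],[[0.2,0,0],[0,0,0],3.8],[[0.2,0,0],[0,0,0],3.8]]' 40;python3 -c "
from h import *
chk()"
```

```text
clock: 19.95
position: [0.5893, 0.1823, 0.2251]
ee_rot: [0.699, 0.112, -0.698, 0.111]
force: [0.4, -0.1, -2.3]
width: 0.0381
wrist tip_l [([273.8, 181.0], 0.82), ([233.0, 180.7], 0.72)]
wrist eye_l [([234.6, 184.4], 0.69), ([268.5, 185.0], 0.58)]
F [ 1.  -0.2 -2.4] M [ 0.02 -0.12 -0.01] p [0.5893 0.1823 0.2251]
tip_l [ 24.9 -18.7]
tip_l [25.2 22.9]
   sep 41.6
eye_l [22.3 21.1]
eye_l [ 21.7 -13.2]
   sep 34.3
```

```bash
python3 -m crank '[[[0.1,0,0],[0,0,0],3.8],[[0.2,0,0],[0,0,0],3.8],[[0.2,0,0],[0,0,0],3.8]]' 40 | egrep 'pos|forc';python3 -m crank '[[[0.1,0,0],[0,0,0],3.8],[[0.15,0,0],[0,0,0],3.8],[[0.15,0,0],[0,0,0],3.8]]' 40| egrep 'pos|forc';python3 -c "
from h import *
chk()"
```

```text
position: [0.5893, 0.1823, 0.2231]
force: [1.3, 0.5, -0.3]
position: [0.5896, 0.1826, 0.2222]
force: [0.3, -0.3, 1.4]
wrist tip_l [([231.4, 182.9], 0.68), ([270.9, 184.3], 0.57)]
wrist eye_l [([231.4, 182.0], 0.64), ([271.6, 182.5], 0.49)]
F [1.3 0.2 1. ] M [ 0.02 -0.14  0.12] p [0.5895 0.1826 0.2221]
tip_l [24.3 24.6]
tip_l [ 22.9 -15.4]
   sep 40.0
eye_l [26.2 24.2]
eye_l [ 25.8 -15.8]
   sep 40.1
```

```bash
python3 -m crank '[[[0.1,0,0],[0,0,0],3.8],[[0.2,0,0],[0,0,0],3.8],[[0.2,0,0],[0,0,0],3.8]]' 40 | egrep 'pos|forc';python3 -m crank '[[[0.1,0,0],[0,0,0],3.8],[[0.2,0,0],[0,0,0],3.8],[[0.2,0,0],[0,0,0],3.8]]' 40| egrep 'pos|forc';python3 -c "
from h import *
chk()
s=snap('wrist','w12.png');m=arm.masks_of('wrist','ring_center')
for a in m[:2]:
  ys,xs=np.nonzero(a['mask']);print(a['p'],len(xs),xs.min(),xs.max(),ys.min(),ys.max())
"
```

```text
position: [0.5899, 0.1828, 0.2207]
force: [1.3, -0.1, 3.7]
position: [0.5904, 0.183, 0.2196]
force: [0.3, -0.3, 6.3]
wrist tip_l [([272.5, 186.5], 0.67), ([230.6, 182.6], 0.59)]
wrist eye_l [([230.4, 184.1], 0.69), ([269.1, 183.0], 0.42)]
F [ 0.6 -0.1  6.1] M [-0.1  -0.05 -0.05] p [0.5904 0.183  0.2197]
tip_l [ 22.6 -16.7]
tip_l [26.6 25.3]
   sep 42.2
eye_l [26.  25.2]
eye_l [ 27.2 -13. ]
   sep 38.3
0.72 234 227 278 182 230
```

```bash
python3 -m crank '[[[0.1,0,0.05],[0,0,0],3.8],[[0.2,0,0.1],[0,0,0],3.8],[[0.2,0,0.1],[0,0,0],3.8],[[0.2,0,0.1],[0,0,0],3.8]]' 40 | egrep 'pos|forc|wid';python3 -c "
from h import *
chk()
im=cv2.imread('pics/w12.png')
"
```

```text
position: [0.5902, 0.1832, 0.2191]
force: [0.1, 0.2, 6.7]
width: 0.0386
wrist tip_l [([275.1, 184.7], 0.9), ([232.3, 182.6], 0.88), ([271.2, 182.1], 0.23)]
wrist eye_l [([234.0, 183.9], 0.63), ([272.1, 181.7], 0.63), ([389.4, 210.3], 0.31)]
F [ 0.8 -1.1  7.5] M [-0.03 -0.11  0.  ] p [0.5902 0.1831 0.2191]
tip_l [ 24.8 -19.1]
tip_l [26.9 23.7]
   sep 42.9
eye_l [26.6 21.8]
eye_l [ 28.9 -15.8]
   sep 37.6
```

```bash
python3 -m crank '[[[0.2,0,0.1],[0,0,0],3.8],[[0.28,0,0.1],[0,0,0],3.8],[[0.32,0,0.1],[0,0,0],3.8],[[0.32,0,0.1],[0,0,0],3.8]]' 40 | egrep 'pos|forc|wid';python3 -c "
from h import *
for i in range(3): snap('wrist');print(tool()[2]['force'],tool()[0])
"
```

```text
position: [0.5904, 0.1832, 0.2181]
force: [0.1, 0.3, 8.8]
width: 0.0385
[ 0.48733241 -0.06607485  8.76703309] [0.5904011  0.18328727 0.21809411]
[ 0.38430375 -0.02482355 10.1259113 ] [0.59040537 0.18325458 0.21808888]
[ 0.39438027 -0.16425323  9.51477681] [0.59040217 0.18329629 0.21810123]
```

```bash
python3 -m crank '[[[0.25,0,0],[0,0,0],3.95],[[0.3,0,-0.02],[0,0,0],4.1],[[0.35,0,-0.04],[0,0,0],4.25],[[0.38,0,-0.06],[0,0,0],4.4],[[0.38,0,-0.08],[0,0,0],4.4]]' 40 | egrep 'pos|forc|wid';python3 -c "
from h import *
chk()
"
```

```text
position: [0.5927, 0.1839, 0.217]
force: [-0.4, -0.7, 10.0]
width: 0.0442
wrist tip_l [([269.0, 187.0], 0.6), ([234.8, 185.6], 0.59)]
wrist eye_l [([267.7, 189.1], 0.55), ([235.5, 187.2], 0.4)]
F [ 0.2 -0.1 10.3] M [-0.12 -0.03  0.  ] p [0.5927 0.1839 0.217 ]
tip_l [ 27. -13.]
tip_l [28.5 21.1]
   sep 34.1
eye_l [ 25.9 -11.5]
eye_l [27.8 20.1]
   sep 31.7
```

```bash
python3 -m crank '[[[0.3,0,-0.06],[0,0,0],4.55],[[0.35,0,-0.08],[0,0,0],4.7],[[0.4,0,-0.1],[0,0,0],4.85],[[0.42,0,-0.12],[0,0,0],5.0],[[0.42,0,-0.12],[0,0,0],5.0]]' 40 | egrep 'pos|forc|wid';python3 -c "
from h import *
chk()
"
```

```text
position: [0.5956, 0.1852, 0.2155]
force: [0.1, -0.7, 9.8]
width: 0.0501
wrist tip_l [([266.2, 190.6], 0.77), ([240.0, 190.8], 0.75)]
wrist eye_l [([270.7, 189.5], 0.56), ([240.1, 192.2], 0.5)]
F [ 0.8 -0.3  9.6] M [-0.01 -0.11 -0.03] p [0.5956 0.1852 0.2155]
tip_l [27.6 -9.8]
tip_l [27.4 16.2]
   sep 26.1
eye_l [ 29.8 -14. ]
eye_l [27. 16.]
   sep 30.1
```

```bash
python3 -m crank '[[[0.28,0,-0.05],[0,0,0],5.2],[[0.3,0,-0.08],[0,0,0],5.4],[[0.33,0,-0.1],[0,0,0],5.6],[[0.35,0,-0.1],[0,0,0],5.8],[[0.35,0,-0.1],[0,0,0],6.0],[[0.35,0,-0.1],[0,0,0],6.1],[[0.35,0,-0.1],[0,0,0],6.1]]' 40 | egrep 'pos|forc|wid';python3 -c "
from h import *
chk()
"
```

```text
position: [0.5965, 0.1855, 0.2118]
force: [0.7, -0.4, 3.4]
width: 0.0609
wrist tip_l [([259.7, 194.0], 0.89), ([245.0, 190.1], 0.71)]
wrist eye_l [([242.9, 192.8], 0.55), ([262.7, 189.9], 0.46), ([243.0, 190.2], 0.35)]
F [ 0.5 -0.1  2.5] M [ 0.05 -0.07 -0.03] p [0.5965 0.1855 0.2118]
tip_l [26.1 -3.2]
tip_l [30.1 11.2]
   sep 15.0
eye_l [28.4 13.1]
eye_l [31.4 -6. ]
   sep 19.4
```

```bash
python3 -m crank '[[[0,0,0],[0,0,0],6.2],[[-0.2,0,0],[0,0,0],6.2],[[-0.4,0,0],[0,0,0],6.2],[[-0.7,0,0],[0,0,0],6.2],[[-1,0,0],[0,0,0],6.2],[[-1,0,0],[0,0,0],6.2]]' 40 | egrep 'clo|pos|forc|wid';python3 -c "
from h import *
chk()
S=snap('scene');print([ (a['pixel'],a['p']) for a in arm.pinpoint('scene','tip_l')+arm.pinpoint('scene','eye_l')])
"
```

```text
clock: 25.55
position: [0.5962, 0.1854, 0.2219]
force: [-0.8, -0.5, -5.5]
width: 0.062
wrist tip_l [([262.8, 187.4], 0.98), ([245.1, 188.5], 0.93)]
wrist eye_l [([244.3, 187.2], 0.54), ([263.7, 186.2], 0.37)]
F [-0.2  0.8 -5.4] M [-0.12  0.13  0.03] p [0.5962 0.1854 0.222 ]
tip_l [29.7 -6.6]
tip_l [28.5 11.4]
   sep 18.0
eye_l [30.9 12. ]
eye_l [32.  -7.4]
   sep 19.4
[([329.5, 224.0], 0.8), ([333.2, 224.1], 0.64), ([337.6, 186.9], 0.59)]
```

```bash
python3 -c "
from h import *
s=snap('wrist','w13.png');c=snap('scene');p,r,_=tool()
x,e=tri([ray(s,(254,188)),ray(c,(331.3,224))]);print(x,e,(p[2]-x[2])*1e3)
print(proj(c,[.5965,.1855,.066]),proj(c,[.5965,.1855,.076]), proj(s,[.594,.1826,.066]),proj(s,[.594,.1826,.076]))
print(tool()[2]['force'],tool()[2]['ft_torque'],tool()[2]['width'])
a=cv2.imread('pics/w13.png')[140:260,170:340]
cv2.imwrite('pics/w13b.png',cv2.resize(a,None,fx=4.7,fy=4.7,interpolation=cv2.INTER_CUBIC))
for l in('pliers_grip','ring_center'):
  for a in arm.masks_of('wrist',l)[:1]:
    ys,xs=np.nonzero(a['mask']);print(l,a['p'],len(xs),xs.min(),xs.max(),ys.min(),ys.max())
"
```

```text
[0.5950307  0.18672789 0.06837271] [np.float64(1.252952413986624), np.float64(1.2529524139865977)] 153.61901115882299
[330.10629434 224.7227679 ] [330.61260275 222.03821979] [256.23518961 189.14352038] [256.31193923 191.79663148]
[ 0.78611157 -0.09595792 -4.54813537] [-0.06470864  0.07309334 -0.03887059] 0.06202440519614962
pliers_grip 0.81 4733 192 315 184 287
```

```bash
python3 -m crank '[[[0.4,0,0],[0,0,0],6.2],[[0.8,0,0],[0,0,0],6.2],[[1.1,0,0],[0,0,0],6.2],[[1.2,0,0],[0,0,0],6.2],[[1.2,0,0],[0,0,0],6.2]]' 40 | egrep 'pos|forc|wid'; python3 -m crank '[[[0,0,0],[0,0,0],6.0],[[0,0,0],[0,0,0],6.0],[[-0.1,0,0],[0,0,0],6.0],[[-0.25,0,0],[0,0,0],6.0],[[-0.25,0,0],[0,0,0],6.0]]' 40 | egrep 'pos|forc|wid';python3 -c "
from h import *
chk()"
```

```text
position: [0.6002, 0.1871, 0.2156]
force: [-0.0, -0.8, 9.4]
width: 0.062
position: [0.6001, 0.1872, 0.2181]
force: [1.1, -0.5, 2.4]
width: 0.0598
wrist tip_l [([245.1, 191.7], 0.83), ([261.2, 196.2], 0.8), ([258.8, 27.5], 0.33)]
wrist eye_l [([264.8, 195.0], 0.64), ([243.9, 194.4], 0.45)]
F [ 0.5 -0.7  2.5] M [ 0.07 -0.13 -0.01] p [0.6002 0.1872 0.218 ]
tip_l [32.5 11.8]
tip_l [27.7 -4.4]
   sep 16.9
eye_l [30.1 -7.9]
eye_l [30.7 12.9]
   sep 20.8
```

```bash
python3 -m crank '[[[-0.2,0,0],[0,0,0],6.0],[[-0.4,0,0],[0,0,0],6.0],[[-0.4,0,0],[0,0,0],6.0]]' 40 | egrep 'pos|forc|wid';python3 -m crank '[[[-0.2,0,0],[0,0,0],6.0],[[-0.3,0,0],[0,0,0],6.0],[[-0.3,0,0],[0,0,0],6.0]]' 40 | egrep 'pos|forc|wid';python3 -c "
from h import *
chk()
s=snap('wrist','w14.png');c=snap('scene')
q=arm.pinpoint('scene','tip_l');w=arm.pinpoint('wrist','tip_l')
print([a['pixel'] for a in q[:2]]);p=tool()[0]
x,e=tri([ray(s,np.mean([a['pixel'] for a in w[:2]],0)),ray(c,np.mean([a['pixel'] for a in q[:2]],0))]);print(x,e,p[2]-x[2])
a=cv2.imread('pics/w14.png')[140:240,180:330]
cv2.imwrite('pics/w14b.png',cv2.resize(a,None,fx=5.3,fy=5.3,interpolation=cv2.INTER_CUBIC))
"
```

```text
position: [0.5997, 0.1869, 0.2215]
force: [0.1, 0.4, -0.6]
width: 0.06
position: [0.5997, 0.1869, 0.2248]
force: [0.1, 0.2, -1.0]
width: 0.06
wrist tip_l [([262.9, 195.5], 0.92), ([242.3, 193.6], 0.59)]
wrist eye_l [([263.7, 194.1], 0.53), ([264.0, 195.9], 0.42), ([241.1, 192.8], 0.37)]
F [ 0.5  0.3 -0.6] M [0.05 0.04 0.02] p [0.5996 0.1869 0.2245]
tip_l [25.8 -6.5]
tip_l [27.9 14.8]
   sep 21.4
eye_l [28.4 -7.2]
eye_l [26.5 -7.5]
   sep 1.9
[[332.9, 220.4], [325.2, 223.4]]
[0.59439981 0.18342967 0.07279364] [np.float64(2.27269262262127), np.float64(2.2726926226212774)] 0.1516431348507623
```

```bash
python3 -m crank '[[[-0.3,0,0],[0,0,0],6.0],[[-0.6,0,0],[0,0,0],6.0],[[-0.6,0,0],[0,0,0],6.0]]' 40 | egrep 'pos|forc|wid';python3 -m crank '[[[-0.5,0,0],[0,0,0],6.0],[[-1,0,0],[0,0,0],6.0],[[-2,0,0],[0,0,0],6.0],[[-3,0,1],[0,0,0],6.0],[[-3.5,0,2],[0,0,0],6.0],[[-4,0,4],[0,0,0],6.0],[[-4,0,6],[0,0,0],6.0],[[-4,0,7],[0,0,0],6.0],[[-4,0,7],[0,0,0],6.0]]' 40;python3 -c "
from h import *
S,o=see(['wrist','scene'],['tip_l','eye_l','ring_center','pliers_grip'],'w15.png')
s=S['wrist'];ax=np.array([.571,.1752])
for z in(.07,.083): 
  q=[atz(s,a['pixel'],z)[:2]-ax for a in o['wrist','eye_l'][:2]];print(z,q)
a=cv2.imread('pics/w15.png')[50:250,130:380]
cv2.imwrite('pics/w15b.png',cv2.resize(a,None,fx=3,fy=3,interpolation=cv2.INTER_CUBIC))
"
```

```text
position: [0.5997, 0.187, 0.2313]
force: [0.4, 0.2, -0.9]
width: 0.0602
clock: 29.35
position: [0.5305, 0.1644, 0.2693]
ee_rot: [0.711, 0.113, -0.685, 0.108]
force: [1.7, 0.3, -1.3]
width: 0.0601
wrist tip_l [([261.4, 195.9], 0.83), ([245.3, 193.0], 0.57)]
scene tip_l [([335.0, 192.2], 0.74), ([327.3, 194.3], 0.68)]
   tri [array([0.526 , 0.1636, 0.1189]), array([8.4546, 8.4546])]
wrist eye_l [([265.5, 119.6], 0.49), ([241.8, 122.3], 0.43)]
scene eye_l [([326.9, 224.4], 0.61), ([333.8, 222.6], 0.39)]
   tri [array([0.6012, 0.1758, 0.0683]), array([2.0582, 2.0582])]
wrist ring_center [([253.8, 139.0], 0.44), ([510.8, 89.8], 0.19)]
scene ring_center [([328.8, 214.4], 0.48), ([262.2, 219.7], 0.48)]
   tri [array([0.5777, 0.1773, 0.083 ]), array([2.8581, 2.8581])]
wrist pliers_grip []
scene pliers_grip [([337.1, 153.2], 0.82)]
0.07 [array([ 0.03046005, -0.00139903]), array([0.01913544, 0.02371511])]
0.083 [array([ 0.03042794, -0.00083186]), array([0.0195641 , 0.02326044])]
```

View pics/w15b.png

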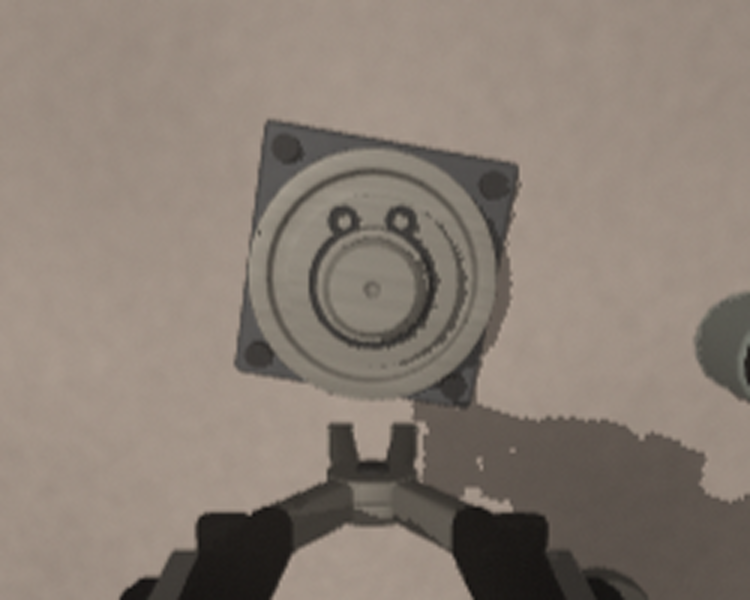

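The view shows the bright 43 mm land covering all but a thin even dark rim of the ring, with the eyes at crop (344,220) and (402,220), nearly closed. So the ring lies in the groove under the land. The tips (crop 342,430 and 404,430) stand slightly tilted in the grip, so I correct for that when returning them.

```bash
cat >> h.py <<'E'
def back(tipz,mid=(.4765,-.194),t=None,yaw=-92.8):
    t=np.array(t)  # tip mid in tool frame
    h=np.radians(yaw);Y=np.array([np.cos(h),np.sin(h),0]);X=np.array([0,0,-1.])
    R0=R.from_matrix(np.c_[X,Y,np.cross(X,Y)])
    a=np.arctan2(t[2],t[0]); Rt=R0*R.from_rotvec([0,a,0])
    P=np.array([*mid,tipz])-Rt.apply(t); print('P',np.round(P,4),'tilt',np.degrees(a)); rel(P,Rt=Rt)
E
python3 -c "
from h import *
s=snap('wrist');p,r,_=tool();w=arm.pinpoint('wrist','tip_l');print([a['pixel'] for a in w[:2]])
from scipy.optimize import brentq
def tipt(px,L):
    o,d=ray(s,px);o=r.inv().apply(o-p);d=r.inv().apply(d);return o+d*(L-o[0])/d[0]
for px in((254,194.5),(254,193)): print(np.round(tipt(px,.1456)*1e3,1))
t=tipt((254,194.3),.1456); back(.125,t=t)
"
```

```text
[[259.9, 196.2], [241.9, 196.0]]
[145.6  -0.2   9.4]
[145.6  -0.2   7.7]
P [ 0.4765 -0.1942  0.2709] tilt 3.5930921807527083
shift [-0.91 32.45 16.35] turn [20.78  1.47  1.14]
```

```bash
python3 -m crank '[[[-0.9,2,2],[1,0,0],6],[[-0.9,6,5],[3,0.5,0.5],6],[[-0.9,10,8],[6,0.5,0.5],6],[[-0.9,14,11],[9,1,0.5],6],[[-0.9,18,13],[12,1,0.5],6],[[-0.9,22,15],[15,1,1],6],[[-0.9,26,16],[18,1.5,1],6],[[-0.9,29.5,16.3],[20.8,1.5,1.1],6],[[-0.9,31.7,16.3],[20.8,1.5,1.1],6],[[-0.9,32.4,16.3],[20.8,1.5,1.1],6]]' 40; python3 -m crank '[[[0,0,0],[0,0,0],6]]' >/dev/null; python3 -c "
from h import *
S,o=see(['wrist','scene'],['tip_l','pocket'],'w16.png')
s=S['wrist'];p,r,_=tool()
tp=np.mean([a['pixel'] for a in o['wrist','tip_l'][:2]],0);sc=np.mean([a['pixel'] for a in o['scene','tip_l'][:2]],0)
print('tip tri',tri([ray(s,tp),ray(S['scene'],sc)]),'tip@.125',atz(s,tp,.125),'pocket',atz(s,o['wrist','pocket'][0]['pixel'],.008))
back(.125,t=(.1456,-.0005,.009))
for a in arm.masks_of('wrist','pocket')[:1]:
    ys,xs=np.nonzero(a['mask']);print(a['p'],len(xs),xs.min(),xs.max(),ys.min(),ys.max())
"
```

```text
clock: 30.95
position: [0.4767, -0.197, 0.2706]
ee_rot: [0.729, -0.02, -0.684, -0.018]
force: [-1.5, -0.4, -2.2]
width: 0.0598
wrist tip_l [([245.3, 190.0], 0.62), ([264.9, 190.5], 0.61)]
scene tip_l [([223.1, 150.0], 0.88), ([217.4, 147.1], 0.65), ([263.4, 218.7], 0.3)]
   tri [array([ 0.4798, -0.1868,  0.1199]), array([0.8968, 0.8968])]
wrist pocket [([253.3, 175.3], 0.85)]
scene pocket [([222.4, 178.0], 0.57)]
   tri [array([ 0.4737, -0.1957,  0.0041]), array([0.4608, 0.4608])]
tip tri (array([ 0.47929288, -0.19685328,  0.12197256]), [np.float64(1.1592538601099829), np.float64(1.1592538601098252)]) tip@.125 [ 0.48074661 -0.197821    0.125     ] pocket [ 0.47419779 -0.19538701  0.008     ]
P [ 0.4765 -0.1945  0.2709] tilt 3.537134326713249
shift [-0.01 -0.09  0.03] turn [-0.15 -0.07 -0.01]
0.88 4554 222 276 107 199
```

```bash
python3 -c "
from h import *
T=[];K=[]
for i in range(6):
  s=snap('wrist','w17.png')
  q=[a['pixel'] for a in arm.pinpoint('wrist','tip_l')[:2]]
  if len(q)==2 and 12<abs(q[0][0]-q[1][0])<28:T.append(np.mean(q,0))
  k=arm.pinpoint('wrist','pocket')
  if k:K.append(k[0]['pixel'])
print(np.round(T,1).tolist(),np.round(K,1).tolist())
t=np.mean(T,0);k=np.mean(K,0);print('tip',atz(s,t,.125),'pocket',atz(s,k,.008))
m=arm.masks_of('wrist','pocket')[0]['mask'];im=cv2.imread('pics/w17.png')[:,:,::-1].astype(int)
br=im.sum(2)
for r_ in range(148,206,2): print(r_,''.join('#' if b<75 else('+' if b<140 else('.' if b<230 else' ')) for b in br[r_,215:295]))
"
```

```text
[[253.2, 189.3], [252.8, 190.4], [252.6, 190.4], [252.8, 190.3], [253.8, 190.6], [252.7, 190.5]] [[250.2, 173.9], [249.3, 177.9], [249.2, 176.3], [248.4, 176.7], [252.5, 176.8], [251.2, 174.0]]
tip [ 0.48070421 -0.1959351   0.125     ] pocket [ 0.47341598 -0.19112245  0.008     ]
148                     .    ...     ....  ... ...                                  
150                          ...     ...+.........                                  
152                          ...     .+++.........                                  
154                          ...     ....  .                                        
156                          ...           .                                        
158                          ...           ..                                       
160                          ...          ...                                       
162                          ...          ...   .                                   
164                          ..           ...   .                                   
166                                                   
[... 919 characters left out ...]
........... ....... ........                  
190                    ..... .....................................                  
192                    ..... ....................................                   
194                        . ........           .................                   
196                        . .........         ..................                   
198                        ...........         ..................                   
200                          .........         .........                            
202                          ........+++++++++++........                            
204                         ..................++..........
```

```bash
python3 -c "
from h import *
s=snap('wrist');a,b=atz(s,(233.5,171.7),.062),atz(s,(273.5,171.7),.062)
print(a,b,np.linalg.norm(a-b));u=np.array([np.cos(np.radians(-2.8)),np.sin(np.radians(-2.8))])
print('mouth',(a+b)[:2]/2-.0125*u,'tip',atz(s,(253.2,190.3),.125), atz(s,(253.2,190.3),.130))
"
```

```text
[ 0.49029875 -0.17188648  0.062     ] [ 0.48757127 -0.22189483  0.062     ] 0.050082674783424916
mouth [ 0.47644994 -0.19628004] tip [ 0.48066021 -0.19613971  0.125     ] [ 0.48190379 -0.19621403  0.13      ]
```

```bash
python3 -m crank '[[[0,-0.08,0],[0,-1.6,0],6],[[1.5,-0.08,0],[0,-1.6,0],6],[[3,-0.08,0],[0,-1.6,0],6],[[4.5,-0.08,0],[0,-1.6,0],6],[[5.3,-0.08,0],[0,-1.6,0],6],[[5.3,-0.08,0],[0,-1.6,0],6]]' 40; python3 -c "
from h import *
T=[]
for i in range(4):
  s=snap('wrist','w18.png')
  q=[a['pixel'] for a in arm.pinpoint('wrist','tip_l')[:2]]
  if len(q)==2 and 12<abs(q[0][0]-q[1][0])<28:T.append(np.mean(q,0))
print(np.round(T,1).tolist())
t=np.mean(T,0) if T else (253.2,190.3);print('tip',atz(s,t,.072))
im=cv2.imread('pics/w18.png');br=im.astype(int).sum(2)
for r_ in range(150,216,2): print(r_,''.join('#' if b<75 else('+' if b<140 else('.' if b<230 else' ')) for b in br[r_,205:305]))
p,r,_=tool();print(np.round(r.as_matrix()[:,0],3))
"
```

```text
clock: 33.0
position: [0.4792, -0.1961, 0.2165]
ee_rot: [0.718, -0.019, -0.695, -0.019]
force: [-0.0, 0.2, -1.0]
width: 0.0602
[[252.6, 189.8], [253.0, 190.2], [252.8, 190.2]]
tip [ 0.48070496 -0.1951609   0.072     ]
150                            .     .....    ....+. .........                                          
152                            .     ...      ....+. .........                                          
154                            .     ...     .....++...   ....                                          
156                                  ....     ....++..........                                          
158                                  ....     .++++. .......                                            
160                                  ....     ..+++. ..                                                 
162                                  ....       ...  ...     .                                          
164                                  ....           ...    . .                                          
166                                 ..... 
[... 1905 characters left out ...]
+........+++++.........                        
204                           .................++++++.+++++.....................                        
206                                  ...........................................                        
208                               ................        ......................                        
210                           .................................................                         
212                         ..................................................                          
214                      .........................................................                      
[ 0.036 -0.003 -0.999]
```

```bash
python3 -c "
from h import *
s=snap('wrist')
u=np.array([np.cos(np.radians(-2.8)),np.sin(np.radians(-2.8))])
for c in((231,181),(276,181)): print(atz(s,c,.062))
print('mid x', atz(s,(253,181),.062)[:2]-.0125*u)
for c in((248,189.5),(266.5,189.5)): print('tip',atz(s,c,.071))
"
```

```text
[ 0.48899379 -0.17235246  0.062     ]
[ 0.48638558 -0.22008272  0.062     ]
mid x [ 0.47523357 -0.19507697]
tip [ 0.48111962 -0.19014583  0.071     ]
tip [ 0.48007312 -0.20929868  0.071     ]
```

```bash
python3 -m crank '[[[0,-0.08,0.25],[0,0,0],6],[[0,-0.08,0.5],[0,0,0],6],[[0.8,-0.08,0.53],[0,0,0],6],[[1.6,-0.08,0.56],[0,0,0],6],[[2.4,-0.08,0.58],[0,0,0],6],[[2.4,-0.08,0.58],[0,0,0],6]]' 40 | egrep 'pos|forc'; python3 -c "
from h import *
st=tool()[2];print(st['force'],st['ft_torque'])"
```

```text
position: [0.4743, -0.195, 0.192]
force: [0.6, -0.1, -2.3]
[ 0.63675563 -0.1230775  -2.34103028] [-0.0371937  -0.01268599  0.01246395]
```

```bash
python3 -m crank '[[[0.8,0,0.03],[0,0,0],6],[[1.8,0,0.06],[0,0,0],6],[[2.6,0,0.09],[0,0,0],6],[[2.6,0,0.09],[0,0,0],6]]' 40 | egrep 'pos|forc'; python3 -m crank '[[[0.4,0,0.01],[0,0,0],6],[[0.8,0,0.03],[0,0,0],6],[[0.8,0,0.03],[0,0,0],6]]' 40 | egrep 'pos|forc';python3 -m crank '[[[0.2,0,0.01],[0,0,0],6],[[0.4,0,0.01],[0,0,0],6],[[0.4,0,0.01],[0,0,0],6]]' 40 | egrep 'clo|pos|forc'
```

```text
position: [0.4731, -0.1946, 0.1643]
force: [-0.3, -0.5, -1.9]
position: [0.4745, -0.195, 0.1576]
force: [-0.4, -0.4, 3.9]
clock: 35.05
position: [0.4774, -0.1956, 0.1564]
force: [0.1, 0.0, 9.2]
```

```bash
python3 -m crank '[[[-0.05,0,0.1],[0,0,0],6],[[-0.1,0,0.2],[0,0,0],6.1],[[-0.1,0,0.2],[0,0,0],6.4],[[-0.1,0,0.2],[0,0,0],7],[[-0.1,0,0.2],[0,0,0],8],[[-0.1,0,0.2],[0,0,0],8.5],[[-0.1,0,0.2],[0,0,0],8.5],[[-0.1,0,0.2],[0,0,0],8.5]]' 40; python3 -c "
from h import *
S,o=see(['wrist','scene'],['pliers_grip','pocket','tip_l'])
for a in arm.masks_of('wrist','pliers_grip')[:1]:
    ys,xs=np.nonzero(a['mask']);print(a['p'],len(xs),xs.min(),xs.max(),ys.min(),ys.max())
"
```

```text
clock: 35.85
position: [0.4754, -0.1955, 0.1573]
ee_rot: [0.721, -0.02, -0.693, -0.018]
force: [-0.5, 0.0, -0.4]
width: 0.0851
wrist pliers_grip []
scene pliers_grip [([217.8, 144.3], 0.8)]
wrist pocket [([248.8, 193.1], 0.93)]
scene pocket []
wrist tip_l [([259.3, 191.2], 0.89), ([242.3, 191.2], 0.83)]
scene tip_l [([223.0, 180.2], 0.53)]
   tri [array([ 0.4672, -0.1998, -0.012 ]), array([1.5634, 1.5634])]
0.91 4324 187 318 195 272
```

```bash
python3 -m crank '[[[-1,0,-0.03],[0,0,0],8.5],[[-3,0,-0.1],[0,0,0],8.5],[[-6,0,-0.2],[0,0,0],8.5],[[-9,0,-0.3],[0,0,0],8.5],[[-11.5,0,-0.4],[0,0,0],8.5],[[-12,0,-0.4],[0,0,0],8.5],[[-12,0,-0.4],[0,0,0],8.5]]' 40|egrep 'clo|pos|forc'; python3 -c "
from h import *
S,o=see(['wrist','scene','top'],['pliers_grip','pocket','tip_l','jar_small','bearing','eye_l'],'w20.png')
s=S['wrist']
for l in('pliers_grip','pocket'):
  for a in arm.masks_of('wrist',l)[:1]:
    ys,xs=np.nonzero(a['mask']);print(l,a['p'],len(xs),xs.min(),xs.max(),ys.min(),ys.max())
br=cv2.imread('pics/w20.png').astype(int).sum(2)
for r_ in range(160,250,3): print(r_,''.join('#' if b<75 else('+' if b<140 else('.' if b<230 else' ')) for b in br[r_,200:310]))
"
```

```text
clock: 37.0
position: [0.4751, -0.1954, 0.2787]
force: [-0.3, -0.1, -0.4]
wrist pliers_grip [([256.2, 188.3], 0.93)]
scene pliers_grip [([218.7, 177.2], 0.73), ([216.0, 146.0], 0.66), ([324.5, 296.5], 0.52)]
top pliers_grip [([188.8, 183.1], 0.4)]
   tri [array([ 0.578 , -0.0557,  0.2217]), array([160.4788, 105.5007, 197.0421])]
wrist pocket [([251.4, 170.5], 0.82)]
scene pocket [([225.3, 177.2], 0.84)]
top pocket [([327.3, 234.1], 0.87)]
   tri [array([ 0.4743, -0.1917,  0.0103]), array([0.984 , 5.7641, 5.8485])]
wrist tip_l [([249.3, 170.6], 0.94), ([256.9, 169.1], 0.79)]
scene tip_l [([224.8, 176.8], 0.52), ([287.2, 187.8], 0.27)]
top tip_l [([328.3, 236.3], 0.59)]
   tri [array([ 0.4717, -0.1925,  0.0097]), array([3.87 , 3.704, 7.092])]
wrist jar_small [([113.9, 91.6], 0.67)]
scene jar_small [([263.5, 221.5], 0.55)]
top jar_small [([253.0, 188.1], 0.81), ([184.1, 193.5], 0.41)]
   tri [array([ 5.958e-01, -2.000e-04, -2.600e-03]), array([3.7987, 2.742 , 5.8116])]
wrist bearing [([131.3, 204.8], 0.83)]
scene bearing [([287.0, 187.3], 0.69)]
top bearing [([249.1, 250.6], 0.53), ([17
[... 3025 characters left out ...]
      
229                                                                                                               
232                                                                                                               
235                                                                                                               
238                                                                                                               
241                                                                                                               
244                                                                                                               
247
```

```bash
python3 -c "
from h import *
s=snap('wrist');a,b=atz(s,(228,190),.172),atz(s,(281,188),.172);print(a,b,(a+b)/2,np.linalg.norm(a-b))
c=snap('scene')
print('expected scene grip',proj(c,(.4755,-.1945,.140)),'if 4mm high',proj(c,(.4755,-.1945,.144)))
im=c['color'];i2=cv2.imread('pics/scene0.png')[:,:,::-1]
d=np.abs(im.astype(int)-i2.astype(int)).sum(2)
def dark(x): 
    r=x[110:185,195:250].astype(int).sum(2); return r
A,B=dark(i2),dark(im)
for r_ in range(0,60,3): print(110+r_,''.join('#' if v<120 else('+' if v<220 else ' ') for v in A[r_]),'|',''.join('#' if v<120 else('+' if v<220 else ' ') for v in B[r_]))
"
```

```text
[ 0.48770354 -0.17299754  0.172     ] [ 0.48699338 -0.21936279  0.172     ] [ 0.48734846 -0.19618017  0.172     ] 0.04637068474848933
expected scene grip [220.90316206 143.20547756] if 4mm high [220.84856694 142.09278831]
110                                                         |                                                        
113                                                         |                                                        
116                                                         |                                                        
119                                                         |                                                        
122                                                         |                                                        
125                                                         |                                                        
128                                                         |                                                        
131                                                 
[... 748 characters left out ...]
                         
152                                                         |                                                        
155                                                         |                                                        
158                                                         |                                                        
161                                                         |         +++                                            
164          ++                                             |         +++         +                                  
167          +++         +                                  |         ++++      ++++
```

```bash
python3 -c "
from h import *
print(arm.get_state()['clock'],arm.get_state()['force']);print(arm.hand_in())"
```

```text
38.25 [0.89200632 0.2599447  0.8029434 ]
the job is handed in; nothing more can be done
None
```

The ring appears to be closed in the groove under the axle's land and the pliers are back in their pocket. I handed the job in at 38.3 s with the gripper clear of everything.

**How it went**
- The first inward move with the ring spread was blocked for a moment. Lifting slightly freed it, and the ring then passed over the land.
- Pushing the ring down met the washer at about the expected height. I stopped at about 11 N, roughly 4 mm of travel, which puts the ring level with the groove by force and height. The force reached just under 12 N while the ring was closing.
- The spread stopped at a tip reading of about 40–43 mm, so the eyes were about 36–38 mm apart. Eye readings went as high as 41 mm but were noisy; all stayed under the 43 mm limit.

**What the last checks showed**
- **Ring:** the last close view shows the land covering all but a thin, even rim of the ring. I estimated the eyes at about 22 mm apart, against roughly 21 mm expected for a seated ring. That is within the pixel error, but I did not confirm it more closely.
- **Pins:** on the first lift the pins stuck in the eyes and the pads slipped up the handles. I went back down, pressing at about 11 N again, and the second lift came free.
- **Pliers:** they met resistance about 4 mm higher than the original grasp height. The slipped grip explains this, so I take the tips to be on the pocket floor. The handle tops stand about 10 mm further toward +x than before, a lean of about 3.5° within the pocket's play, which I left.
- **Other things:** the small jar and the bearing read within about 8 mm of where they were first seen, roughly the scatter of these readings. I did not measure the other objects again, but no move was planned to touch anything else.

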